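Slide the test column into its vee stop and shut the keeper

ROBOT

A 6-joint arm with a two-finger parallel gripper is mounted at the origin on the work surface. World frame = base frame: x ahead of the robot, y to its left, z up, the work surface at z = 0. Lengths are in mm, angles in rad, forces in N, time in s.
With the tool pointing down it reaches from about 325 to 900 mm from the base axis. Payload 6.1 kg.
Tool frame: the origin (TCP) lies midway between the tips of the shut fingers; the grasp point (between the pads) lies 19 mm behind it; x points along the fingers, y is the direction in which the jaws open and shut, and the axes are right-handed (so a half turn about x gives the same grasp; the last joint's range is limited). The gripper opens to 87 mm and grips with 3 to 60 N. Pads are 19 mm wide; open, the fingers measure 117 mm over their backs; the gripper's body (75 mm by 190 mm) begins 51 mm behind the grasp point.
Start: joints at [-1.371, 0.22, 1.526, -0, 1.395, -0.126], TCP at [200.034, -592.116, 222.538] pointing down, gripper open.
Joint ranges: [-2.98, 2.98], [-0.91, 2.08], [0.09, 2.57], [-1.24, 4.39], [0.2, 2.65], [-2.68, 2.68]. Speed limits (rad/s): [2.57, 2.57, 3.01, 3.14, 3.14, 3.14].

INTERFACE

Orientations are given as a unit quaternion [x, y, z, w].
In Python, from plant import monitor, vision, workorder gives the robot as it stands.
- The arm moves only by the shell command python3 -m creep 'ROWS' [FORCE]. ROWS is JSON, a list of rows, each a list of 3 entries, a list of its own where there are three numbers: the shift along the tool's x, y, z in mm, then the turn, a rotation vector about the tool's x, y, z in rad, then the finger opening in mm, from 0 to 87. In form: [[[tx, ty, tz], [ax, ay, az], fingers], ...]. A call has exactly 5 rows; each row shifts and turns the commanded pose from where the row before left it, along the tool's axes as they then stand; what a row does not reach is not made up. A row lasts 1/10 s, in which the tool goes at most 50 mm and 8.59 degrees, less where a joint would pass 70% of its speed; a pose out of reach is approached as far as the arm can. A call with a gripper value outside its range is refused whole. The fingers move at their own pace and stop on an object; FORCE is the grip in N (left out, the last holds). Time passes only in rows, so rows that do not move let the fingers close, or fill a call up. It gives the time, the measured TCP pose, the force and the opening at its end, in the units of the state.
- monitor.get_obs(): the state, without advancing time (a new reading comes with each control period).
- vision.camera(name): name is "scene" or "top" or "wrist"; returns a dict with "frame" (420x560x3 uint8, red, green, blue), "camera_matrix" (3x3 intrinsics, pixels), "extrinsics" (4x4, takes a point from world to camera coordinates); the wrist camera has in their place "T_tool_cam" (4x4, takes a point from camera to tool coordinates, whose origin is the TCP and whose axes are the tool frame's). Camera axes: x right, y down, z forward; pixel columns grow to the right and rows downward; lengths in mm; the calibration is good to about 2 mm. A picture is of the moment at which its call begins: read the wrist's pose just before it. There is no depth.
- workorder.sign_off(): hands the job in, once; it reports no verdict.
The state is a dict: "time": time; "joints": joint angles; "joint_velocities": joint speeds; "effort": joint torques, N m; "position": TCP position; "tcp_rot": TCP orientation; "force": force on the tool from outside, world axes, zero at the start; "moment": the same for the moment, N m; "width": finger opening in mm.
Only numpy, scipy, OpenCV 4.12 (cv2) and the standard library are available. Lean on these libraries where they do the work, as an engineer would, in place of code of your own. Each camera call takes 0.05 s, during which the arm holds its last target.

TASK

On the grinder bed, slide the tall steel column across the bed into the vee stop until it stands against both vee faces, then push the hinged keeper bar fully shut across the mouth behind it. Only push with the fingers: the column must stay standing on the bed, never lifted and never tipped (it tips if pushed high up), and the other things on the bed are left where they are.

Things in the scene. Friction and masses are not known exactly. Their poses are not given: they have to be found in the camera images.
- column: Tall narrow steel test column: upright cylinder 40 mm across, 170 mm high, 0.4 to 0.8 kg, two thin dark rings; loose on the bed. Origin: centre of its underside, z up. It slides if pushed within 25 mm of the bed, rocks or tips if pushed much higher. A gripper pointing straight down may strike its upper part with its palm, so lean the fingers forward, towards the push.
- nest: Grey vee stop fixed to the bed: two straight walls 34 mm high, 14 mm thick, at 90 degrees, opening to the nest's -x; inner faces 70 mm long, meeting 28 mm ahead (+x) of the origin. Origin: on the bed, where the centre of the column's underside is when it touches both faces; x points into the vee, z up. No floor plate: the column slides on the bed.
- mouth (a point): Middle of the vee stop's mouth, on the bed, at nest x = -27 mm, y = 0. The mouth is about 100 mm wide (nest y = -52 to +52 mm); the column enters through it along the nest's +x.
- keeper_hinge (a point): Top of the keeper's upright hinge post, on the hinge axis, 40 mm above the bed, at nest x = -33 mm, y = +60 mm. The post is 16 mm in diameter, the bar's boss around it 24 mm.
- keeper (a joint): Keeper hinge angle, rad: 0 shut against its stop, across the mouth; grows as the bar swings out, to 2.0 (at 1.57 it points along the nest's -x, beyond that it leans to +y). Straight steel bar 12 mm thick, 6 to 30 mm above the bed, reaching 122 mm from the hinge axis; stays where it is left (about 0.1 N m). Shut, it clears a column that touches both vee faces by 7 mm.
- keeper_end (a point): Centre of the free end face of the keeper bar, 122 mm from the hinge axis, 18 mm above the bed.
- coolant: White plastic bottle with a black cap, 56 mm in diameter, 120 mm high; leave alone. Origin at the centre of its underside.
- slug: Short dark steel slug, 42 mm in diameter, 45 mm high; leave alone. Origin at the centre of its underside.
- stone: Dressing stone with a wooden back, 90 x 34 x 34 mm, lying flat; leave alone. Origin at the centre of its underside, x along its length.
Things that resemble listed ones, but are neither listed nor needed, are in the scene too. What is shaped like the column but orange is not meant.

How it is judged:
By the outcome, as a careful person would: the job done as asked, in the order asked, and still so for the second after the job is handed in, with the robot touching nothing.
It also fails if it takes over 59 s, if anything falls off the work surface, if the arm or the gripper's body presses on something with over 40 N, if the wrist force passes 120 N, or if a joint passes its speed limit or range.

## Working session

There is one attempt and no reset: what is moved stays moved. The work goes in short steps, Python scripts to look and compute and a shell command to move; the robot and the scene stay as the last step left them, time stands still between calls to the robot, and variables do not carry over. Pictures are saved under pics/ and viewed, and the job is handed in when it is done.

```bash
ls; mkdir -p pics; python3 - <<'E'
from plant import monitor, vision
import cv2
print(monitor.get_obs())
for n in ("scene","top"):
    c=vision.camera(n); cv2.imwrite(f"pics/{n}0.png",c["frame"][:,:,::-1])
    print(n,c["camera_matrix"].tolist(),c["extrinsics"].tolist())
E
```

```text
pics
{'time': 0.0, 'joints': array([-1.37108234e+00,  2.21224920e-01,  1.52759130e+00,  2.25202137e-05,
        1.39469068e+00, -1.26118045e-01]), 'joint_velocities': array([0.00047937, 0.00116766, 0.00041078, 0.00210569, 0.00109858,
       0.00039268]), 'effort': array([ 1.10003071e-03, -4.94604671e+01, -3.87377822e+01,  6.98609138e-02,
        5.70806977e-02, -1.56169481e-04]), 'position': array([ 199.93216925, -591.51761293,  221.44848324]), 'tcp_rot': array([-0.69772648, -0.11536528,  0.69776061, -0.11401205]), 'force': array([ 0.29146175, -0.15502366, -0.12543326]), 'moment': array([ 0.02998272, -0.00905646, -0.04008815]), 'width': 86.91621991978363}
scene [[470.3410010708467, 0.0, 286.06367373196986], [0.0, 470.3410010708467, 197.4669996961295], [0.0, 0.0, 1.0]] [[0.2593664879661088, 0.9657742084948537, -0.003033665483359686, -233.21899759391175], [0.523929910962038, -0.14334299378530452, -0.8396131457593892, -245.04672815429203], [-0.811311575980176, 0.21617808477920405, -0.5431763639387837, 1264.8375020490048], [0.0, 0.0, 0.0, 1.0]]
top [[531.6431017402235, 0.0, 279.49469459666517], [0.0, 531.6431017402235, 202.30478628548852], [0.0, 0.0, 1.0]] [[-0.009062420530254408, -0.9999579661491745, 0.0013922891002636922, 82.69546115539306], [-0.976877014935557, 0.00855579418809177, -0.21363074702955634, 620.0798197264587], [0.2136098551676118, -0.003296106887967137, -0.9769134892377392, 1018.0879467428236], [0.0, 0.0, 0.0, 1.0]]
```

View pics/scene0.png

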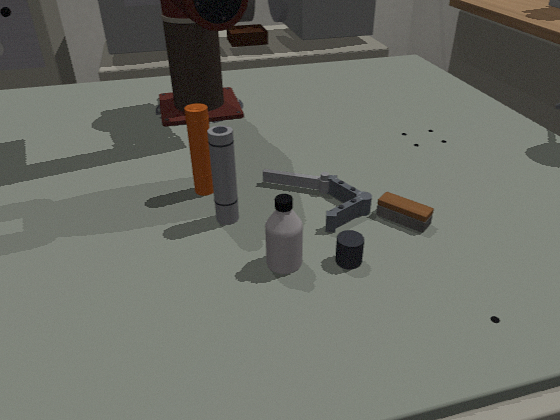

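View pics/top0.png

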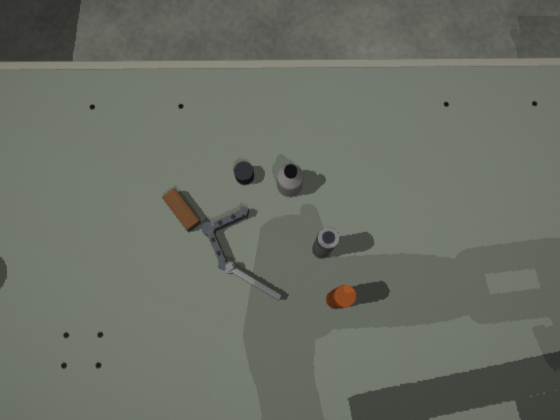

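The grey ringed cylinder at scene (225,175) / top (325,242) fits the column. The orange one at scene (200,150) / top (343,297) is the lookalike. I'll confirm this on enlarged crops.

```bash
python3 - <<'E'
import cv2, numpy as np
t=cv2.imread("pics/top0.png"); s=cv2.imread("pics/scene0.png")
cv2.imwrite("pics/topc.png",cv2.resize(t[150:320,150:380],None,fx=3.4,fy=3.4,interpolation=cv2.INTER_CUBIC))
cv2.imwrite("pics/scenec.png",cv2.resize(s[90:290,170:440],None,fx=2.9,fy=2.9,interpolation=cv2.INTER_CUBIC))
E
```

```text
(no output)
```

View pics/topc.png

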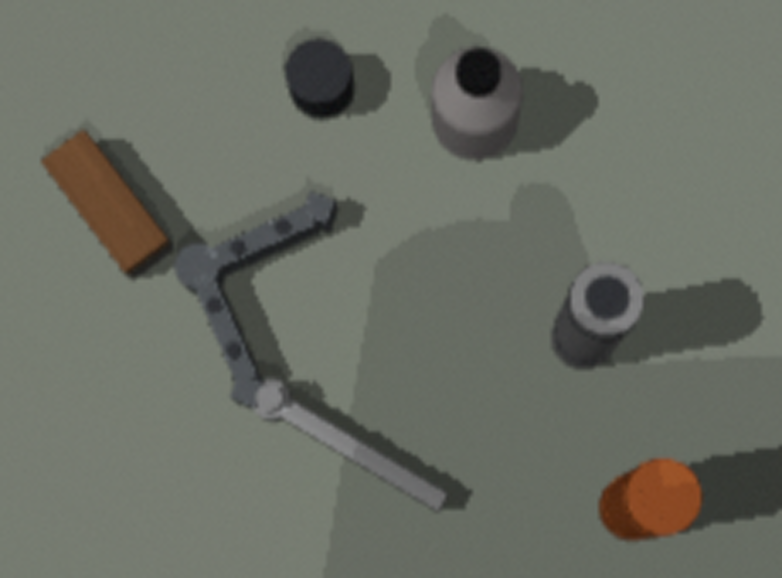

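View pics/scenec.png

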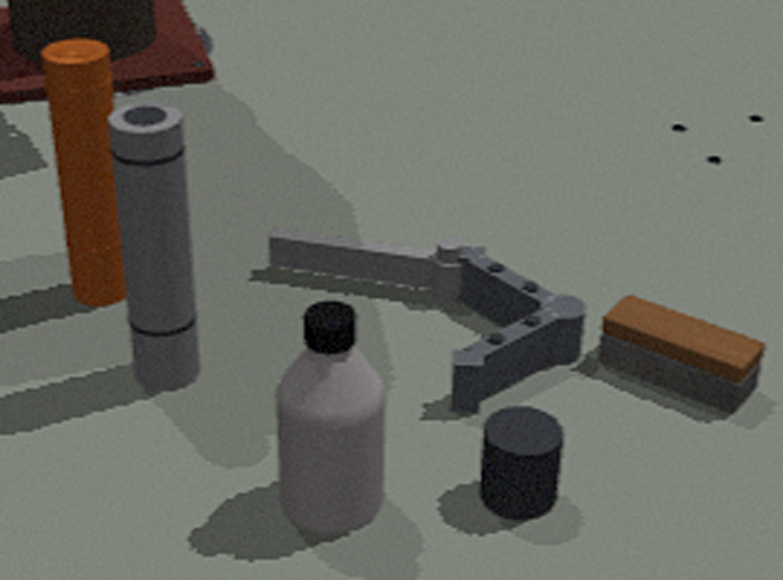

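Confirmed: the grey one with two dark rings (crop centre 155,250 in the scene view) is the column; the orange one is not. Next I measure.

```bash
cat > h.py <<'E'
import numpy as np, cv2
from scipy.spatial.transform import Rotation as R
def ray(c,u,v,z):
    K=np.array(c["camera_matrix"]);E=np.array(c["extrinsics"])
    Rm=E[:3,:3];t=E[:3,3];o=-Rm.T@t
    d=Rm.T@np.linalg.solve(K,[u,v,1.]);return o+d*(z-o[2])/d[2]
def proj(c,p):
    K=np.array(c["camera_matrix"]);E=np.array(c["extrinsics"])
    q=K@(E[:3,:3]@np.asarray(p,float)+E[:3,3]);return q[:2]/q[2]
E
python3 - <<'E'
from h import *
from plant import vision
t=vision.camera("top"); s=vision.camera("scene")
T={"col":(607,298,170),"orange":(663,497,170),"hinge":(270,398,40),"kend":(441,499,30),"bottlecap":(478,72,120),"slug":(320,70,45),
"apexblock":(197,267,34),"farend_in":(333,222,34),"farend_out":(318,190,34),"hwall_end":(245,395,34),
"hole1":(237,247,34),"hole2":(283,227,34),"hole3":(213,306,34),"hole4":(233,352,34),"st1":(85,130,34),"st2":(42,160,34),"st3":(130,272,34),"st4":(170,240,34)}
for k,(u,v,z) in T.items(): print(k,ray(t,u/3.4+150-.35,v/3.4+150-.35,z).round(1))
S={"col":(146,117,170),"colbot":(166,375,0),"hinge":(455,249,40),"slug":(522,431,45),"bottlecap":(330,313,120),"h1":(497,339,34),"h2":(532,320,34),"h3":(530,287,34),"h4":(495,268,34),"apexb":(567,305,34),"kend":(270,237,30),"orange":(78,48,170)}
for k,(u,v,z) in S.items(): print("S",k,ray(s,u/2.9+170-.35,v/2.9+90-.35,z).round(1))
E
```

```text
col [532.4 -10.3 170. ]
orange [427.4 -36.6 170. ]
hinge [493.2 181.1  40. ]
kend [433.   79.1  30. ]
bottlecap [672.3  55.7 120. ]
slug [695.5 151.9  45. ]
apexblock [574.2 227.2  34. ]
farend_in [601.5 144.1  34. ]
farend_out [621.7 153.4  34. ]
hwall_end [495.7 196.7  34. ]
hole1 [586.4 202.9  34. ]
hole2 [598.6 174.8  34. ]
hole3 [550. 217.  34.]
hole4 [521.8 204.4  34. ]
st1 [661.2 298.6  34. ]
st2 [642.2 324.7  34. ]
st3 [571.4 268.2  34. ]
st4 [591.1 244.2  34. ]
S col [536.3  -9.  170. ]
S colbot [537.  -10.4   0. ]
S hinge [504.3 184.   40. ]
S slug [698.7 152.9  45. ]
S bottlecap [675.8  56.5 120. ]
S h1 [600. 177.  34.]
S h2 [586.5 204.3  34. ]
S h3 [551.2 217.1  34. ]
S h4 [524.  204.3  34. ]
S apexb [576.5 231.1  34. ]
S kend [440.7  76.7  30. ]
S orange [427.9 -34.1 170. ]
```

```bash
python3 - <<'E'
from h import *
from plant import monitor,vision
o=monitor.get_obs();print(R.from_quat(o["tcp_rot"]).as_matrix().round(3),o["time"])
c=vision.camera("wrist");cv2.imwrite("pics/w0.png",c["frame"][:,:,::-1]);print(c["T_tool_cam"].round(3))
E
```

```text
[[-0.     0.32  -0.947]
 [ 0.001 -0.947 -0.32 ]
 [-1.    -0.001 -0.   ]] 0.2
[[   0.      -0.276    0.961 -162.603]
 [   1.      -0.      -0.      -0.57 ]
 [   0.       0.961    0.276  -74.698]
 [   0.       0.       0.       1.   ]]
```

View pics/w0.png

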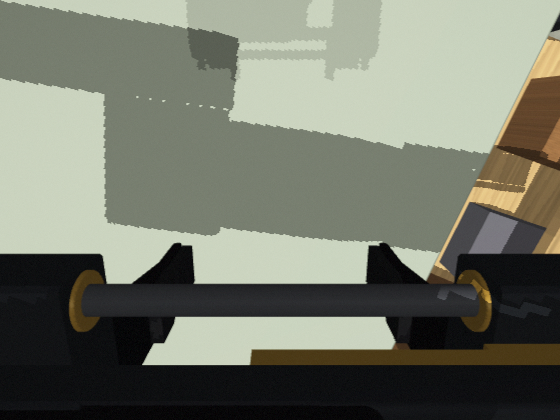

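```bash
python3 -m creep '[[[1,-20.4,-31.2],[0,0,0],30],[[1,-20.4,-31.2],[0,0,0],30],[[1,-20.4,-31.2],[0,0,0],30],[[1,-20.4,-31.2],[0,0,0],30],[[1,-20.4,-31.2],[0,0,0],30]]' 20 && python3 -m creep '[[[1,-20.4,-31.2],[0,0,0],30],[[1,-20.4,-31.2],[0,0,0],30],[[1,-20.4,-31.2],[0,0,0],30],[[1,-20.4,-31.2],[0,0,0],30],[[1,-20.4,-31.2],[0,0,0],30]]'&& python3 -m creep '[[[1,-20.4,-31.2],[0,0,0],30],[[1,-20.4,-31.2],[0,0,0],30],[[0,-20.4,-31.2],[0,0,0],30],[[0,-20.4,-31.2],[0,0,0],30],[[0,0,0],[0,0,0],30]]'
```

```text
time: 0.75
position: [315.8, -444.3, 217.4]
tcp_rot: [0.698, 0.115, -0.698, 0.115]
force: [0.5, 0.1, -0.1]
width: 55.4
time: 1.25
position: [431.1, -297.6, 212.6]
tcp_rot: [0.698, 0.115, -0.698, 0.115]
force: [-0.3, -0.1, 0.5]
width: 30.4
time: 1.75
position: [524.4, -178.2, 210.5]
tcp_rot: [0.698, 0.117, -0.697, 0.116]
force: [0.5, 0.1, 1.2]
width: 29.8
```

```bash
python3 -m creep '[[[0,0,0],[-0.14,0,0],30],[[0,0,0],[-0.14,0,0],30],[[0,0,0],[-0.14,0,0],30],[[0,0,0],[-0.14,0,0],30],[[0,0,0],[-0.14,0,0],30]]' && python3 -m creep '[[[0,0,0],[-0.14,0,0],30],[[0,0,0],[-0.14,0,0],30],[[0,0,0],[-0.14,0,0],30],[[0,0,0],[-0.14,0,0],30],[[0,0,0],[-0.12,0,0],30]]'&& python3 -m creep '[[[0,0,0],[0,0.14,0],30],[[0,0,0],[0,0.14,0],30],[[0,0,0],[0,0.14,0],30],[[0,0,0],[0,0.14,0],30],[[0,0,0],[0,0.14,0],30]]'
python3 - <<'E'
from h import *
from plant import monitor,vision
o=monitor.get_obs();print(R.from_quat(o["tcp_rot"]).as_matrix().round(3),o["time"],o["joints"].round(2))
for n in ("scene","top"):
    c=vision.camera(n);cv2.imwrite(f"pics/{n}1.png",c["frame"][:,:,::-1])
E
```

```text
time: 2.25
position: [521.9, -182.4, 210.4]
tcp_rot: [-0.615, -0.349, 0.615, -0.349]
force: [-0.2, 0.7, -0.3]
width: 30.1
time: 2.75
position: [521.9, -182.4, 210.4]
tcp_rot: [0.464, 0.534, -0.464, 0.534]
force: [-0.3, 0.1, 0.3]
width: 29.8
time: 3.25
position: [522.4, -183.3, 211.5]
tcp_rot: [0.598, 0.683, -0.276, 0.317]
force: [1.5, 0.7, 0.1]
width: 30.3
[[-0.085  0.991  0.103]
 [ 0.642  0.133 -0.755]
 [-0.762  0.002 -0.647]] 3.25 [-0.75  0.43  1.44  0.44  1.82 -0.89]
```

View pics/scene1.png

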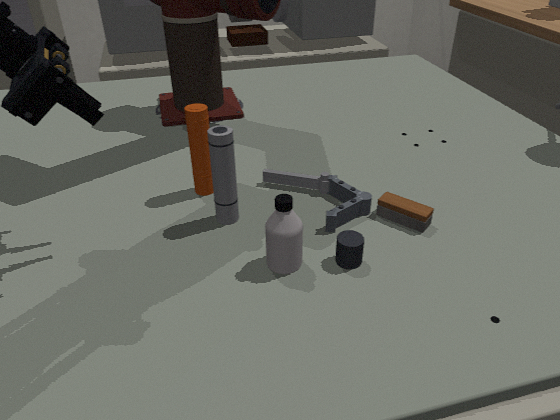

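View pics/top1.png

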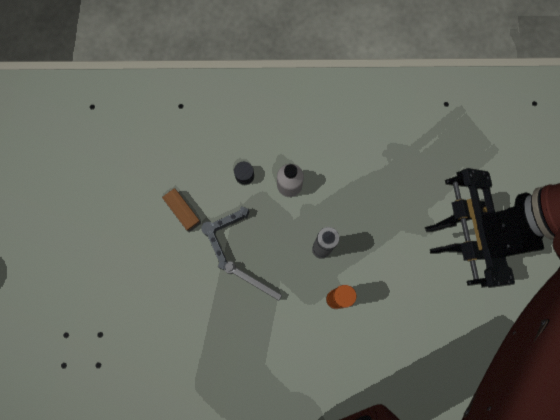

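The views show the gripper's wide crossbar behind the fingers. Orange top is at (345,296) and the bottle at (290,178), so the corridor is narrow. I plan to yaw the tool to pass it.

```bash
cat > plan.py <<'E'
import sys
from h import *
from plant import monitor
def tgt(fdeg,a):
    f=np.radians(fdeg);a=np.radians(a);d=np.array([np.cos(f),np.sin(f),0]);u=np.array([0,0,1.])
    x=np.sin(a)*d-np.cos(a)*u; z=-(np.cos(a)*d+np.sin(a)*u); y=np.cross(z,x)
    return R.from_matrix(np.c_[x,y,z])
def plan(x,y,z,fdeg,a,n):
    o=monitor.get_obs();r=R.from_quat(o["tcp_rot"]);t=tgt(fdeg,a)
    w=(r.inv()*t).as_rotvec();dp=np.array([x,y,z])-o["position"]
    m=r.as_matrix();print("pos",o["position"].round(1),"fwd",np.degrees(np.arctan2(-m[1,2],-m[0,2])).round(1),"tilt",np.degrees(np.arccos(-m[2,0])).round(1),"F",o["force"].round(1),"t",round(o["time"],2),"w",round(o["width"],1))
    print("step rotvec",(w/n).round(4))
    for k in range(n):
        rk=r*R.from_rotvec(w*k/n); print(k,rk.inv().apply(dp/n).round(2))
if __name__=="__main__":
    a=[float(v) for v in sys.argv[1:]];plan(*a[:5],int(a[5]))
E
python3 plan.py 544 -100 10 105 46 10
```

```text
pos [ 520.5 -184.   205.8] fwd 97.2 tilt 40.6 F [-0.8  0.6 -1.1] t 3.35 w 30.1
step rotvec [-0.01    0.0095 -0.0086]
0 [20.08  3.54  6.63]
1 [19.98  3.65  6.85]
2 [19.89  3.75  7.08]
3 [19.79  3.85  7.3 ]
4 [19.68  3.94  7.53]
5 [19.58  4.03  7.75]
6 [19.47  4.12  7.98]
7 [19.36  4.21  8.2 ]
8 [19.24  4.29  8.43]
9 [19.12  4.37  8.65]
```

```bash
python3 -m creep '[[[20,3.6,6.8],[-0.01,0.0095,-0.0086],30],[[20,3.6,6.8],[-0.01,0.0095,-0.0086],30],[[19.8,3.8,7.2],[-0.01,0.0095,-0.0086],30],[[19.8,3.8,7.2],[-0.01,0.0095,-0.0086],30],[[19.6,4,7.6],[-0.01,0.0095,-0.0086],30]]' && python3 -m creep '[[[19.5,4,7.8],[-0.01,0.0095,-0.0086],30],[[19.4,4,8],[-0.01,0.0095,-0.0086],30],[[19,4,8],[-0.01,0.0095,-0.0086],30],[[10,2,4],[-0.01,0.0095,-0.0086],30],[[0,0,0],[-0.01,0.0095,-0.0086],30]]'; python3 plan.py 544 -44 10 105 46 5
python3 - <<'E'
from h import *
from plant import vision
for n in ("scene","top"):
    c=vision.camera(n);cv2.imwrite(f"pics/{n}2.png",c["frame"][:,:,::-1])
E
```

```text
time: 3.85
position: [534.9, -138.7, 111.0]
tcp_rot: [0.579, 0.711, -0.252, 0.311]
force: [-0.1, -1.0, 0.2]
width: 30.1
time: 4.35
position: [541.7, -109.4, 42.3]
tcp_rot: [0.561, 0.737, -0.227, 0.301]
force: [-0.3, -0.1, -0.5]
width: 30.0
pos [ 541.7 -109.4   42.3] fwd 105.6 tilt 45.7 F [-0.3 -0.1 -0.5] t 4.35 w 30.0
step rotvec [0.0015 0.001  0.0008]
0 [13.46  3.91 -4.09]
1 [13.47  3.89 -4.08]
2 [13.47  3.88 -4.08]
3 [13.48  3.86 -4.07]
4 [13.49  3.84 -4.06]
```

View pics/top2.png

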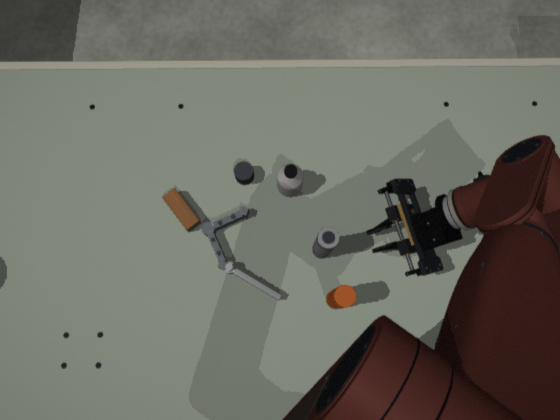

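View pics/scene2.png

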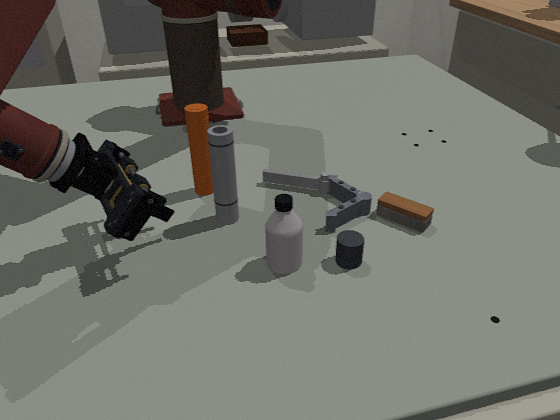

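```bash
python3 -m creep '[[[15,1,5],[0,0,0],30],[[15,1,5],[0,0,0],30],[[8,4,-7],[0,0,0],30],[[6,2.5,-6],[0,0,0],30],[[0,0,0],[0,0,0],30]]' ; python3 plan.py 544 -44 10 105 46 5;  python3 - <<'E'
from h import *
from plant import vision,monitor
print(monitor.get_obs()["joints"].round(2))
for n in ("scene","wrist"):
    c=vision.camera(n);cv2.imwrite(f"pics/{n}3.png",c["frame"][:,:,::-1])
E
```

```text
time: 4.95
position: [542.1, -75.3, 15.7]
tcp_rot: [0.562, 0.736, -0.227, 0.302]
force: [-0.0, 0.4, 0.0]
width: 30.0
pos [542.1 -75.3  15.7] fwd 105.6 tilt 45.6 F [-0.   0.4  0. ] t 4.95 w 30.0
step rotvec [0.0016 0.0014 0.0003]
0 [ 5.04  2.02 -3.34]
1 [ 5.05  2.02 -3.34]
2 [ 5.06  2.01 -3.34]
3 [ 5.06  2.   -3.33]
4 [ 5.07  2.   -3.33]
[-0.59  0.71  1.5   0.49  1.59 -1.02]
```

View pics/wrist3.png

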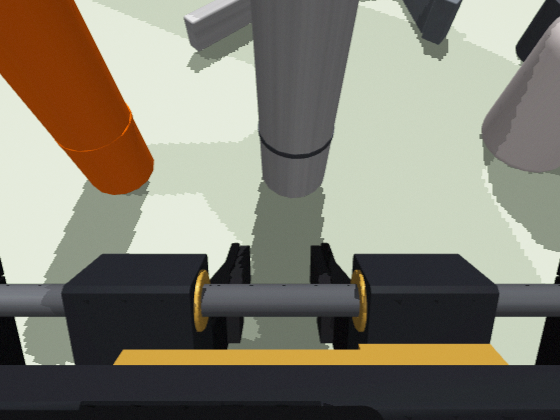

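View pics/scene3.png

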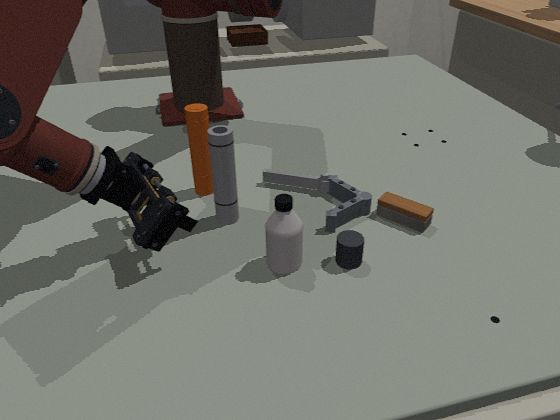

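```bash
cat >> h.py <<'E'
def wray(c,o,u,v,z):
    K=np.array(c["camera_matrix"]);T=c["T_tool_cam"];r=R.from_quat(o["tcp_rot"])
    org=r.apply(T[:3,3])+o["position"];d=r.apply(T[:3,:3]@np.linalg.solve(K,[u,v,1.]))
    return org+d*(z-org[2])/d[2]
E
python3 - <<'E'
from h import *
from plant import vision,monitor
o=monitor.get_obs();c=vision.camera("wrist")
p=wray(c,o,293,196,0);print("near col",p,"orange near",wray(c,o,122,194,0), "kend",wray(c,o,190,52,0), "bottle",wray(c,o,485,138,0))
l=wray(c,o,263,180,0);r=wray(c,o,324,180,0);print(l,r)
E
```

```text
near col [536.42846443 -26.75005457   0.        ] orange near [435.37534854 -53.2830053    0.        ] kend [424.16615795  81.59262983   0.        ] bottle [650.44057923  52.58872231   0.        ]
[515.40821296 -20.39232332   0.        ] [ 5.52282680e+02 -1.01554117e+01  2.84217094e-14]
```

```bash
python3 -m creep '[[[6.3,1.8,-4],[0,0,0],30],[[6.3,1.8,-4],[0,0,0],30],[[6.3,1.8,-4],[0,0,0],30],[[6.3,1.8,-4],[0,0,0],30],[[0,0,0],[0,0,0],30]]' ; python3 plan.py 540 -25 10 105.5 46 5;  python3 - <<'E'
from h import *
from plant import vision,monitor
o=monitor.get_obs();c=vision.camera("wrist");cv2.imwrite(f"pics/w4.png",c["frame"][:,:,::-1])
E
```

```text
time: 5.6
position: [541.1, -45.5, 8.9]
tcp_rot: [0.562, 0.736, -0.228, 0.302]
force: [0.1, 0.6, -0.1]
width: 29.8
pos [541.1 -45.5   8.9] fwd 105.6 tilt 45.6 F [ 0.1  0.6 -0.1] t 5.6 w 29.8
step rotvec [ 0.0002  0.0014 -0.0009]
0 [ 2.72  0.88 -2.95]
1 [ 2.72  0.88 -2.95]
2 [ 2.73  0.89 -2.95]
3 [ 2.73  0.89 -2.94]
4 [ 2.73  0.89 -2.94]
```

View pics/w4.png

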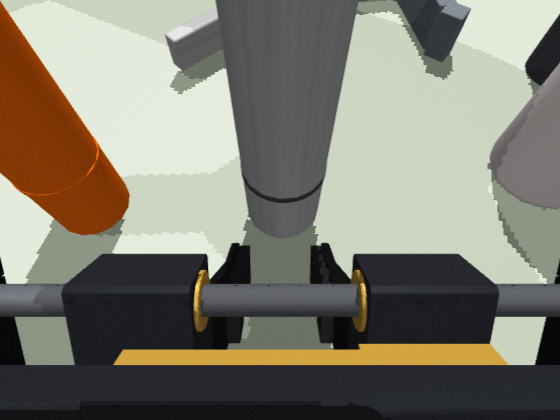

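```bash
python3 -m creep '[[[2.8,0.9,-2.9],[0,0,0],30],[[2.8,0.9,-2.9],[0,0,0],30],[[2.4,0.8,-2.5],[0,0,0],30],[[2.1,0.9,-2.1],[0,0,0],30],[[2.1,0.9,-2.1],[0,0,0],30]]' 40; python3 -m creep '[[[2.8,1.2,-2.8],[0,0,0],30],[[2.8,1.2,-2.8],[0,0,0],30],[[2.8,1.2,-2.8],[0,0,0],30],[[2.8,1.2,-2.8],[0,0,0],30],[[2.8,1.2,-2.8],[0,0,0],30]]'; python3 plan.py 543 35 10 98 46 10;  python3 - <<'E'
from h import *
from plant import vision,monitor
o=monitor.get_obs();c=vision.camera("wrist");s=vision.camera("scene")["frame"]
cv2.imwrite(f"pics/w5.png",cv2.hconcat([cv2.resize(c["frame"],(400,300)),cv2.resize(s[60:300,60:380],(400,300))])[:,:,::-1])
E
```

```text
time: 6.15
position: [541.3, -28.8, 9.7]
tcp_rot: [0.562, 0.735, -0.228, 0.302]
force: [1.4, -1.3, -0.4]
width: 30.1
time: 6.65
position: [541.8, -8.0, 9.8]
tcp_rot: [0.562, 0.735, -0.228, 0.302]
force: [0.1, -3.8, -0.6]
width: 30.4
pos [541.8  -8.    9.8] fwd 105.6 tilt 45.5 F [ 0.1 -3.8 -0.6] t 6.65 w 30.4
step rotvec [0.0092 0.0008 0.0088]
0 [ 2.93  1.25 -2.9 ]
1 [ 2.94  1.19 -2.9 ]
2 [ 2.95  1.14 -2.91]
3 [ 2.97  1.09 -2.92]
4 [ 2.98  1.04 -2.93]
5 [ 2.99  0.98 -2.93]
6 [ 3.    0.93 -2.94]
7 [ 3.01  0.88 -2.95]
8 [ 3.02  0.82 -2.95]
9 [ 3.03  0.77 -2.96]
```

View pics/w5.png

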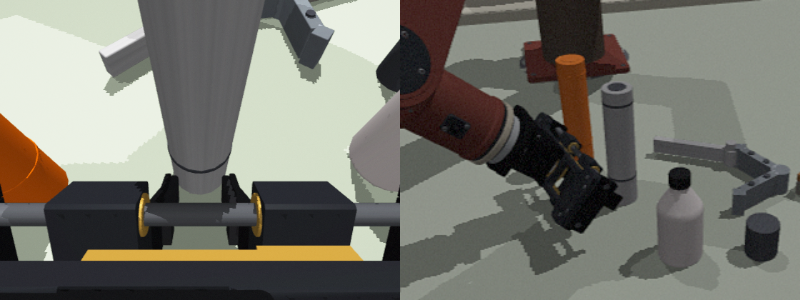

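```bash
python3 -m creep '[[[2.9,1.3,-2.9],[0.009,0.001,0.009],30],[[2.9,1.2,-2.9],[0.009,0.001,0.009],30],[[2.9,1.2,-2.9],[0.009,0.001,0.009],30],[[3,1.1,-2.9],[0.009,0.001,0.009],30],[[3,1.0,-2.9],[0.009,0.001,0.009],30]]'; python3 plan.py 543 35 10 98 46 5;  python3 - <<'E'
from h import *
from plant import vision,monitor
o=monitor.get_obs();c=vision.camera("wrist");s=vision.camera("top")["frame"]
cv2.imwrite(f"pics/w6.png",cv2.hconcat([cv2.resize(c["frame"],(400,300)),cv2.resize(s[140:320,170:410],(400,300))])[:,:,::-1])
E
```

```text
time: 7.25
position: [542.5, 13.5, 9.9]
tcp_rot: [0.586, 0.717, -0.236, 0.292]
force: [-0.6, -3.2, -0.7]
width: 29.9
pos [542.5  13.5   9.9] fwd 101.8 tilt 45.8 F [-0.6 -3.2 -0.7] t 7.25 w 29.9
step rotvec [0.0092 0.0005 0.0084]
0 [ 3.    0.96 -2.92]
1 [ 3.01  0.91 -2.93]
2 [ 3.02  0.86 -2.93]
3 [ 3.02  0.81 -2.94]
4 [ 3.03  0.75 -2.95]
```

View pics/w6.png

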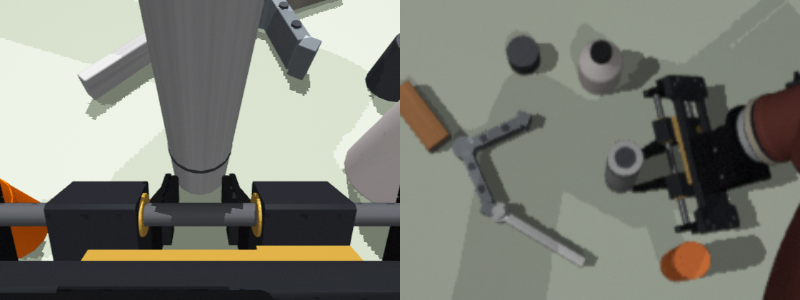

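```bash
python3 -m creep '[[[3,1,-2.9],[0.009,0,0.0085],30],[[3,0.9,-2.9],[0.009,0,0.0085],30],[[3,0.9,-2.9],[0.009,0,0.0085],30],[[3,0.8,-2.9],[0.009,0,0.0085],30],[[3,0.8,-2.95],[0.009,0,0.0085],30]]'; python3 plan.py 543 60 10 95 46 5;  python3 - <<'E'
from h import *
from plant import vision,monitor
o=monitor.get_obs();c=vision.camera("wrist");s=vision.camera("top")["frame"]
cv2.imwrite(f"pics/w7.png",cv2.hconcat([cv2.resize(c["frame"],(400,300)),cv2.resize(s[140:320,170:410],(400,300))])[:,:,::-1])
E
```

```text
time: 7.85
position: [543.1, 34.9, 10.0]
tcp_rot: [0.608, 0.699, -0.246, 0.284]
force: [0.3, -3.3, -1.4]
width: 30.2
pos [543.1  34.9  10. ] fwd 98.1 tilt 45.9 F [ 0.3 -3.3 -1.4] t 7.85 w 30.2
step rotvec [0.0076 0.0005 0.0074]
0 [ 3.57  0.68 -3.47]
1 [ 3.58  0.63 -3.47]
2 [ 3.59  0.57 -3.48]
3 [ 3.59  0.52 -3.48]
4 [ 3.6   0.47 -3.48]
```

View pics/w7.png

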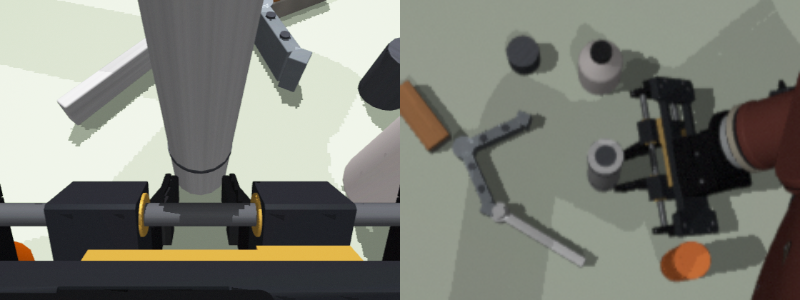

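```bash
python3 - <<'E'
from h import *
from plant import vision
t=vision.camera("top")
for z in (60,85,110): print(z,ray(t,329,187,z).round(1))
for z in (0,40,70): print(z,ray(t,292,196,z).round(1))
print(ray(t,328,233+.0,85))
cv2.imwrite("pics/t8.png",cv2.resize(t["frame"][140:320,240:400],None,fx=3.6,fy=3.2,interpolation=cv2.INTER_CUBIC)[:,:,::-1])
E
```

```text
60 [653.8 -25.5  60. ]
85 [647.6 -23.   85. ]
110 [641.4 -20.5 110. ]
0 [649.2  49.6   0. ]
40 [640.   50.7  40. ]
70 [633.1  51.5  70. ]
[553.74939871 -18.31362689  85.        ]
```

View pics/t8.png

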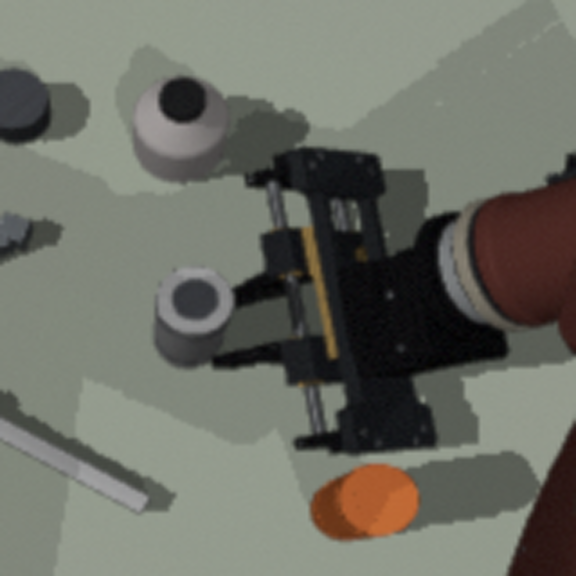

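```bash
python3 -m creep '[[[3.6,0.7,-3.5],[0.0076,0,0.0074],30],[[3.6,0.6,-3.5],[0.0076,0,0.0074],30],[[3.6,0.6,-3.5],[0.0076,0,0.0074],30],[[3.6,0.5,-3.5],[0.0076,0,0.0074],30],[[3.6,0.5,-3.5],[0.0076,0,0.0074],30]]'; python3 plan.py 543 82 10 94 46 5;  python3 - <<'E'
from h import *
from plant import vision
t=vision.camera("top")
cv2.imwrite("pics/t9.png",cv2.resize(t["frame"][140:320,220:380],None,fx=3.6,fy=3.2,interpolation=cv2.INTER_CUBIC)[:,:,::-1])
E
```

```text
time: 8.5
position: [543.0, 60.2, 10.0]
tcp_rot: [0.626, 0.683, -0.254, 0.277]
force: [0.7, -3.1, -0.3]
width: 29.9
pos [543.   60.2  10. ] fwd 95.0 tilt 45.9 F [ 0.7 -3.1 -0.3] t 8.5 w 29.9
step rotvec [0.0024 0.0005 0.0025]
0 [ 3.12  0.38 -3.01]
1 [ 3.12  0.37 -3.01]
2 [ 3.12  0.35 -3.01]
3 [ 3.12  0.34 -3.01]
4 [ 3.13  0.32 -3.01]
```

View pics/t9.png

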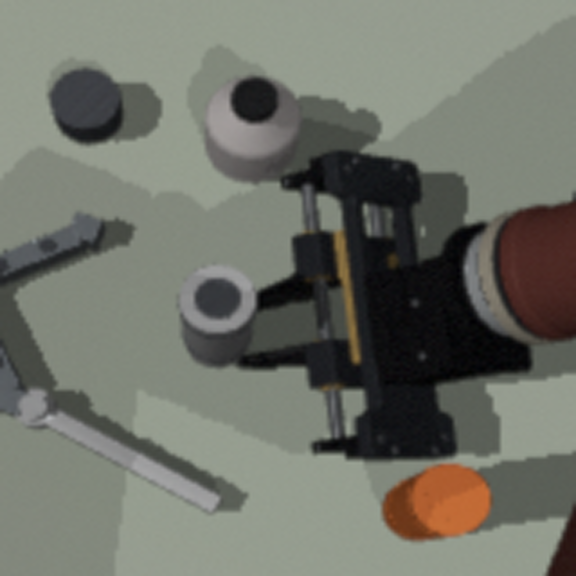

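```bash
python3 -m creep '[[[3.1,0.3,-3],[0.0024,0,0.0025],30],[[3.1,0.3,-3],[0.0024,0,0.0025],30],[[3.1,0.3,-3],[0.0024,0,0.0025],30],[[3.1,0.3,-3],[0.0024,0,0.0025],30],[[3.1,0.3,-3],[0.0024,0,0.0025],30]]'; python3 plan.py 542 103 10 88 46 5;  python3 - <<'E'
from h import *
from plant import vision
t=vision.camera("top")
cv2.imwrite("pics/t10.png",cv2.resize(t["frame"][140:320,200:360],None,fx=3.6,fy=3.2,interpolation=cv2.INTER_CUBIC)[:,:,::-1])
E
```

```text
time: 9.05
position: [542.8, 81.8, 10.0]
tcp_rot: [0.632, 0.678, -0.256, 0.275]
force: [0.9, -4.0, -1.0]
width: 29.7
pos [542.8  81.8  10. ] fwd 94.1 tilt 45.9 F [ 0.9 -4.  -1. ] t 9.05 w 29.7
step rotvec [0.0147 0.0005 0.0152]
0 [ 3.05  0.15 -2.96]
1 [ 3.05  0.06 -2.96]
2 [ 3.05 -0.03 -2.96]
3 [ 3.05 -0.12 -2.95]
4 [ 3.05 -0.21 -2.95]
```

View pics/t10.png

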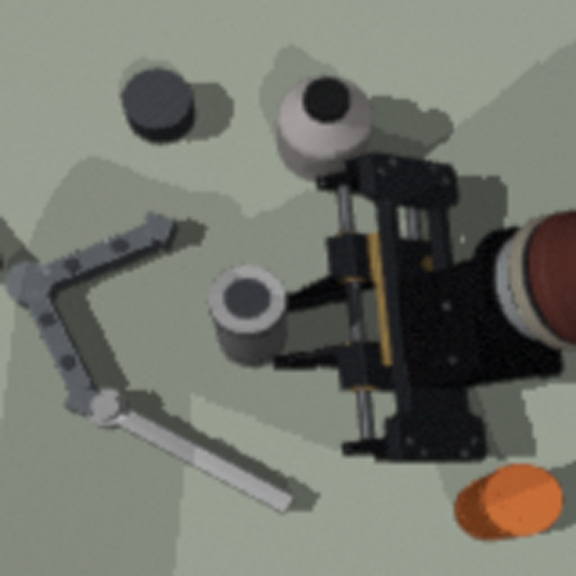

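```bash
python3 -m creep '[[[3.05,-0.2,-2.95],[0.0147,0,0.0152],30],[[3.05,-0.3,-2.95],[0.0147,0,0.0152],30],[[3.05,-0.4,-2.95],[0.0147,0,0.0152],30],[[3.05,-0.5,-2.95],[0.0147,0,0.0152],30],[[3.05,-0.4,-2.95],[0.0147,0,0.0152],30]]'; python3 plan.py 544 128 10 80 46 5;  python3 - <<'E'
from h import *
from plant import vision
t=vision.camera("top")
cv2.imwrite("pics/t11.png",cv2.resize(t["frame"][140:320,200:360],None,fx=3.6,fy=3.2,interpolation=cv2.INTER_CUBIC)[:,:,::-1])
E
```

```text
time: 9.6
position: [540.1, 102.9, 10.0]
tcp_rot: [0.667, 0.643, -0.27, 0.261]
force: [-0.3, -4.7, 0.1]
width: 29.9
pos [540.1 102.9  10. ] fwd 87.9 tilt 45.9 F [-0.3 -4.7  0.1] t 9.6 w 29.9
step rotvec [0.0192 0.0005 0.0198]
0 [ 3.61  0.59 -3.51]
1 [ 3.62  0.45 -3.52]
2 [ 3.63  0.31 -3.53]
3 [ 3.64  0.17 -3.53]
4 [ 3.64  0.03 -3.53]
```

View pics/t11.png

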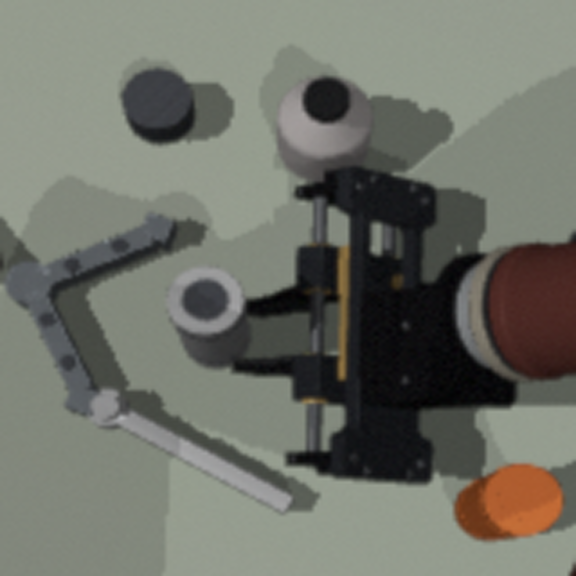

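```bash
python3 plan.py 545 126 10 80 38 5
```

```text
pos [539.7 103.7   9.9] fwd 87.8 tilt 45.9 F [ 2.  -2.5  0.4] t 9.65 w 30.0
step rotvec [ 0.0203 -0.0276  0.0185]
0 [ 3.23  0.9  -3.14]
1 [ 3.15  0.77 -3.24]
2 [ 3.08  0.65 -3.34]
3 [ 2.99  0.52 -3.44]
4 [ 2.9   0.4  -3.53]
```

```bash
python3 -m creep '[[[3.2,0.9,-3.1],[0.02,-0.0276,0.0185],30],[[3.15,0.8,-3.2],[0.02,-0.0276,0.0185],30],[[3.1,0.65,-3.3],[0.02,-0.0276,0.0185],30],[[3,0.5,-3.4],[0.02,-0.0276,0.0185],30],[[2.9,0.4,-3.5],[0.02,-0.0276,0.0185],30]]'; python3 plan.py 551 152 10 76 38 5;  python3 - <<'E'
from h import *
from plant import vision
t=vision.camera("top")
a=cv2.resize(t["frame"][140:300,180:340],(400,400),interpolation=cv2.INTER_CUBIC)
b=cv2.resize(vision.camera("wrist")["frame"],(400,300))
cv2.imwrite("pics/t12.png",cv2.hconcat([a,cv2.copyMakeBorder(b,0,100,0,0,0)])[:,:,::-1])
E
```

```text
time: 10.15
position: [545.5, 124.9, 10.2]
tcp_rot: [0.688, 0.578, -0.335, 0.284]
force: [-2.2, -5.5, 4.4]
width: 29.7
pos [545.5 124.9  10.2] fwd 80.3 tilt 37.9 F [-2.2 -5.5  4.4] t 10.15 w 29.7
step rotvec [0.0117 0.0003 0.0085]
0 [ 3.43  0.16 -4.34]
1 [ 3.43  0.08 -4.34]
2 [ 3.44  0.   -4.34]
3 [ 3.44 -0.08 -4.34]
4 [ 3.44 -0.16 -4.34]
```

View pics/t12.png

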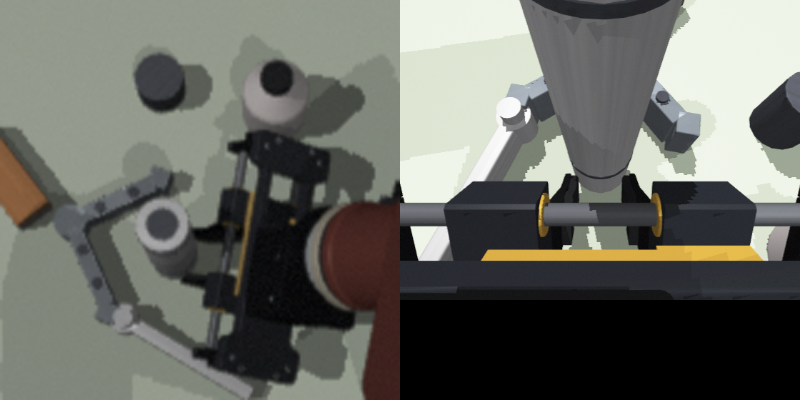

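```bash
python3 -m creep '[[[3.4,0.2,-4.3],[0.0117,0,0.0085],30],[[3.4,0.1,-4.3],[0.0117,0,0.0085],30],[[3.4,0,-4.3],[0.0117,0,0.0085],30],[[3.4,-0.1,-4.3],[0.0117,0,0.0085],30],[[3.4,-0.1,-4.3],[0.0117,0,0.0085],30]]'; python3 plan.py 556 169 10 74 38 5;  python3 - <<'E'
from h import *
from plant import vision
t=vision.camera("top")
a=cv2.resize(t["frame"][140:300,180:340],(400,400),interpolation=cv2.INTER_CUBIC)
b=cv2.resize(vision.camera("wrist")["frame"],(400,300))
cv2.imwrite("pics/t13.png",cv2.hconcat([a,cv2.copyMakeBorder(b,0,100,0,0,0)])[:,:,::-1])
E
```

```text
time: 10.75
position: [551.6, 151.2, 10.0]
tcp_rot: [0.708, 0.553, -0.345, 0.27]
force: [-2.1, -6.3, 4.7]
width: 29.9
pos [551.6 151.2  10. ] fwd 76.0 tilt 38.0 F [-2.1 -6.3  4.7] t 10.75 w 29.9
step rotvec [0.0056 0.     0.0043]
0 [ 2.25 -0.01 -2.89]
1 [ 2.25 -0.04 -2.89]
2 [ 2.25 -0.06 -2.89]
3 [ 2.25 -0.09 -2.89]
4 [ 2.25 -0.12 -2.89]
```

View pics/t13.png

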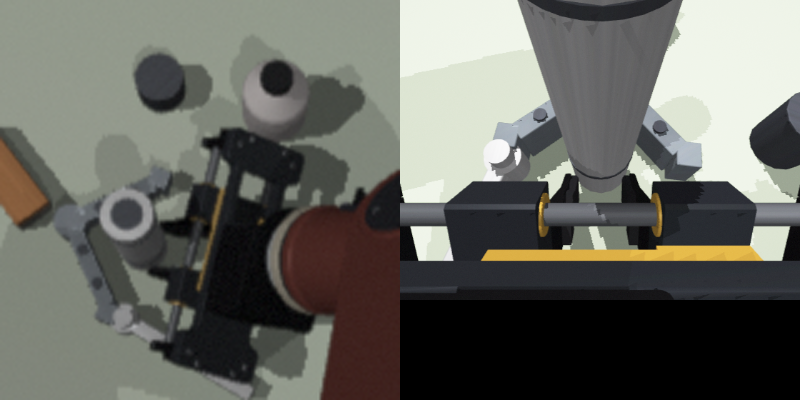

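```bash
python3 - <<'E'
from h import *
from plant import vision,monitor
o=monitor.get_obs();print(o["force"],o["moment"])
c=vision.camera("scene")
cv2.imwrite("pics/s13.png",cv2.resize(c["frame"][80:280,170:440],None,fx=2.9,fy=2.9,interpolation=cv2.INTER_CUBIC)[:,:,::-1])
E
```

```text
[ 0.93812214 -2.13023676  2.67108435] [-0.35532384 -0.16880623 -0.11497598]
```

View pics/s13.png

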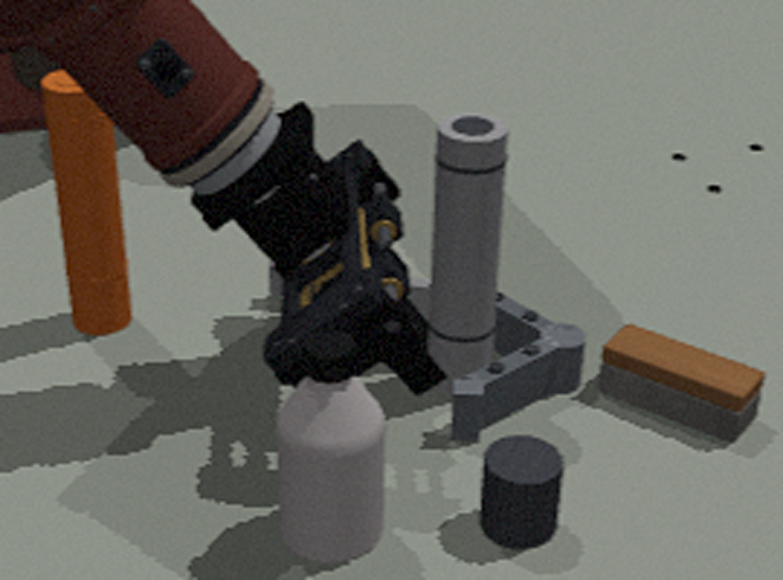

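```bash
python3 -m creep '[[[2.2,0,-2.8],[0.0056,0,0.0043],30],[[2.2,0,-2.8],[0.0056,0,0.0043],30],[[2.2,0,-2.8],[0.0056,0,0.0043],30],[[1.8,0,-2.3],[0.0056,0,0.0043],30],[[1.5,0,-1.9],[0.0056,0,0.0043],30]]'; python3 plan.py 557 173 10 74 38 5;  python3 - <<'E'
from h import *
from plant import vision
t=vision.camera("top");a=t["frame"];s=vision.camera("scene")["frame"]
cv2.imwrite("pics/t14.png",cv2.hconcat([cv2.resize(a[140:300,180:340],(400,400),interpolation=cv2.INTER_CUBIC),cv2.resize(s[80:240,250:410],(400,400),interpolation=cv2.INTER_CUBIC)])[:,:,::-1])
E
```

```text
time: 11.4
position: [555.5, 166.6, 9.8]
tcp_rot: [0.718, 0.541, -0.35, 0.264]
force: [-2.3, -6.2, 5.6]
width: 30.2
pos [555.5 166.6   9.8] fwd 74.0 tilt 38.0 F [-2.3 -6.2  5.6] t 11.4 w 30.2
step rotvec [0.0001 0.0002 0.0001]
0 [ 0.77 -0.06 -1.06]
1 [ 0.77 -0.06 -1.06]
2 [ 0.77 -0.06 -1.06]
3 [ 0.77 -0.06 -1.06]
4 [ 0.77 -0.06 -1.06]
```

View pics/t14.png

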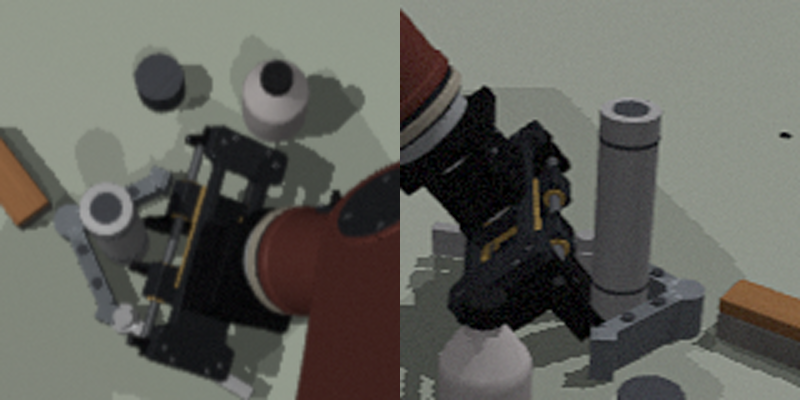

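```bash
python3 -m creep '[[[0.9,0,-1.1],[0,0,0],30],[[0.9,0,-1.1],[0,0,0],30],[[0.9,0,-1.1],[0,0,0],30],[[0.6,0,-0.8],[0,0,0],30],[[0.6,0,-0.8],[0,0,0],30]]';python3 -m creep '[[[0.6,0,-0.8],[0,0,0],30],[[0.3,0,-0.4],[0,0,0],30],[[0.3,0,-0.4],[0,0,0],30],[[0.3,0,-0.4],[0,0,0],30],[[0.3,0,-0.4],[0,0,0],30]]'; python3 plan.py 557 173 10 74 38 5; python3 - <<'E'
from h import *
from plant import vision
t=vision.camera("top");a=t["frame"];s=vision.camera("scene")["frame"]
cv2.imwrite("pics/t15.png",cv2.hconcat([cv2.resize(a[140:300,180:340],(400,400),interpolation=cv2.INTER_CUBIC),cv2.resize(s[80:240,250:410],(400,400),interpolation=cv2.INTER_CUBIC)])[:,:,::-1])
E
```

```text
time: 12.0
position: [557.2, 172.5, 9.7]
tcp_rot: [0.717, 0.541, -0.35, 0.264]
force: [-2.1, -6.0, 4.7]
width: 30.5
time: 12.5
position: [557.9, 174.1, 9.4]
tcp_rot: [0.717, 0.541, -0.351, 0.265]
force: [-7.2, -16.2, 8.9]
width: 30.0
pos [557.9 174.1   9.4] fwd 74.1 tilt 37.8 F [ -7.2 -16.2   8.9] t 12.5 w 30.0
step rotvec [0.0002 0.0006 0.    ]
0 [-0.25 -0.11  0.13]
1 [-0.26 -0.11  0.13]
2 [-0.26 -0.11  0.13]
3 [-0.26 -0.11  0.13]
4 [-0.26 -0.11  0.13]
```

View pics/t15.png

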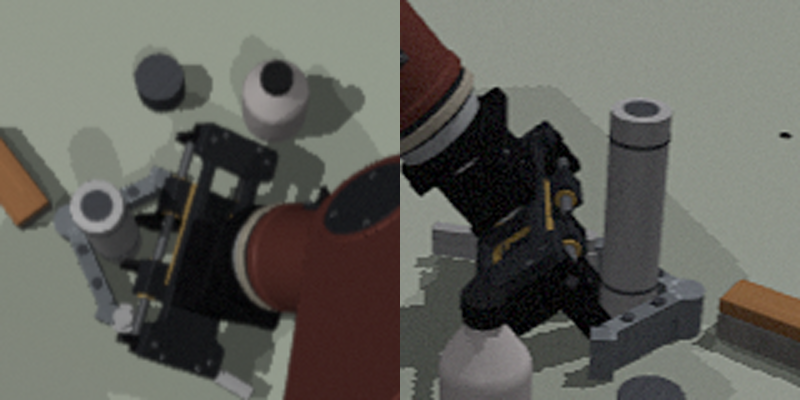

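```bash
python3 -m creep '[[[0.4,0,-0.5],[0,0,0],30],[[0.4,0,-0.5],[0,0,0],30],[[0.3,0,-0.4],[0,0,0],30],[[0,0,0],[0,0,0],30],[[0,0,0],[0,0,0],30]]'; python3 - <<'E'
from h import *
from plant import vision
t=vision.camera("top");s=vision.camera("scene")
for n,c,z in (("t",t,170),("s",s,170)):
    cv2.imwrite(f"pics/{n}16.png",cv2.resize(c["frame"][80:280,170:400] if n=="s" else c["frame"][180:300,180:320],(780,590) if n=="s" else (700,600),interpolation=cv2.INTER_CUBIC)[:,:,::-1])
E
```

```text
time: 13.1
position: [558.0, 174.9, 9.2]
tcp_rot: [0.717, 0.541, -0.351, 0.265]
force: [-10.3, -21.5, 11.9]
width: 30.2
```

View pics/t16.png

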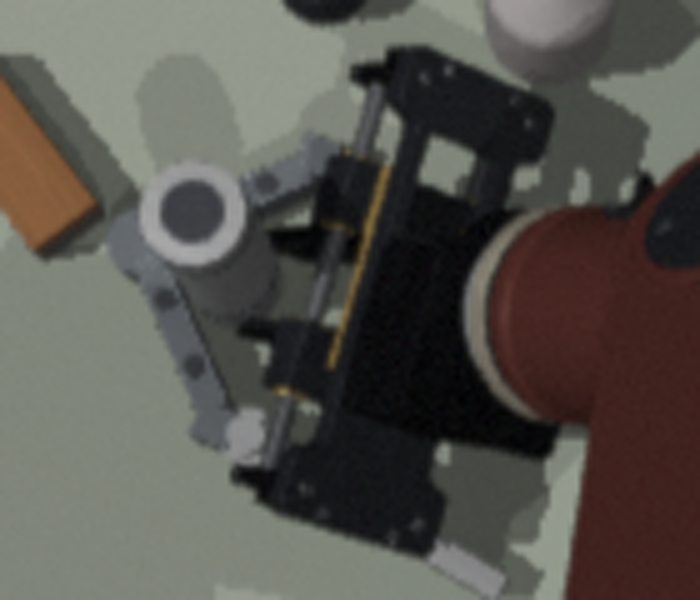

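View pics/s16.png

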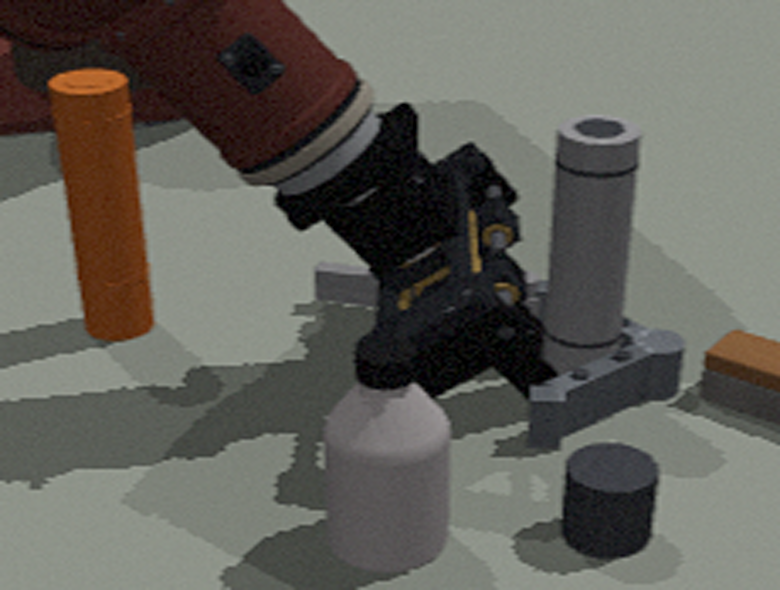

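```bash
python3 - <<'E'
from h import *
from plant import vision
t=vision.camera("top");s=vision.camera("scene")
for c,p in ((t,(218.3,222.1)),(s,(346.6,123.8))):
    w=ray(c,*p,170);d=w[:2]-[562,193];a=np.radians(69.8)
    print(w.round(1), (d@[np.cos(a),np.sin(a)]).round(1),(d@[-np.sin(a),np.cos(a)]).round(1))
E
```

```text
[562.2 189.7 170. ] -3.1 -1.4
[566.9 190.2 170. ] -0.9 -5.5
```

```bash
python3 -m creep '[[[-0.6,0,0.8],[0,0,0],30],[[-1.2,0,1.6],[0,0,0],30],[[-4,0,5],[0,0,0],30],[[-6,0,7.7],[0,0,0],30],[[-6,0,7.7],[0,0,0],30]]';python3 -m creep '[[[-2,0,2.6],[0,0,0],20],[[0,0,0],[0,0,0],10],[[-8,0,-6],[0,0,0],0],[[-12,0,-9.3],[0,0,0],0],[[-12,0,-9.3],[0,0,0],0]]'; python3 - <<'E'
from h import *
from plant import vision,monitor
o=monitor.get_obs();w=vision.camera("wrist");cv2.imwrite("pics/w17.png",w["frame"][:,:,::-1]);print(o["position"],o["force"])
s=vision.camera("scene")["frame"];cv2.imwrite("pics/s17.png",cv2.resize(s[80:280,170:400],(780,590),interpolation=cv2.INTER_CUBIC)[:,:,::-1])
E
```

```text
time: 13.8
position: [549.5, 149.7, 9.2]
tcp_rot: [0.717, 0.542, -0.351, 0.264]
force: [-0.4, -0.0, 0.6]
width: 29.6
time: 14.3
position: [549.2, 146.8, 50.9]
tcp_rot: [0.717, 0.541, -0.35, 0.264]
force: [-0.5, -0.3, -0.4]
width: 2.1
[549.17624292 146.84090287  50.86541858] [-0.50105201 -0.29332848 -0.36142455]
```

View pics/w17.png

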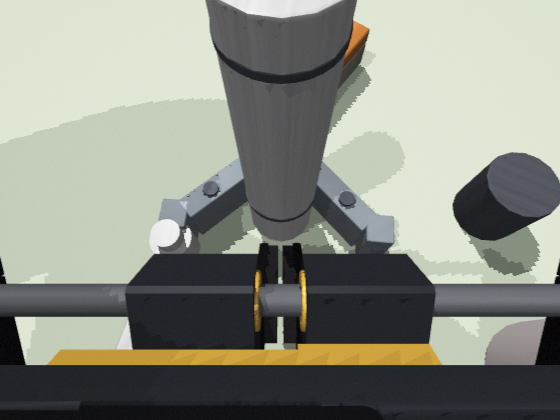

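View pics/s17.png

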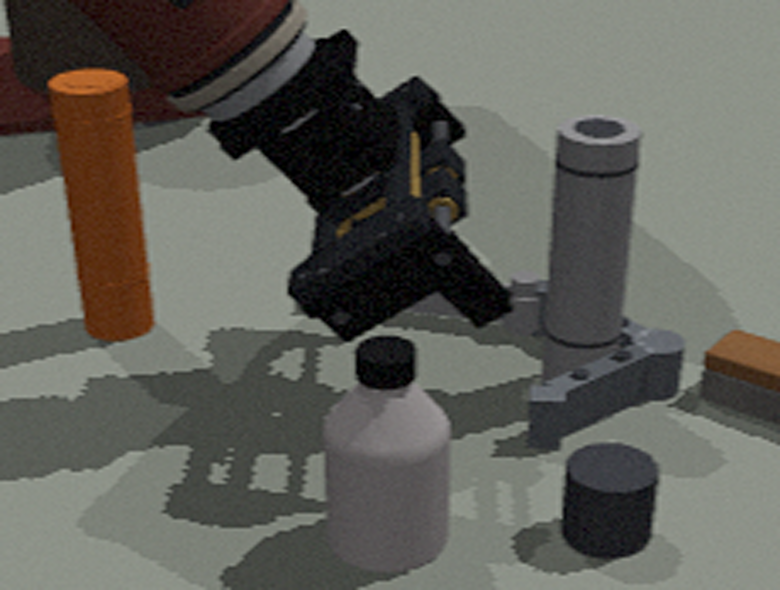

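```bash
python3 - <<'E'
from h import *
from plant import vision,monitor
o=monitor.get_obs();c=vision.camera("wrist")
f=c["frame"];cv2.imwrite("pics/w18.png",cv2.resize(f[130:260,150:410],(780,390),interpolation=cv2.INTER_CUBIC)[:,:,::-1])
print("holeL",wray(c,o,210,188,34),"holeR",wray(c,o,347,199,34),"hinge",wray(c,o,171,230,40),"near",wray(c,o,282,240,0))
a=wray(c,o,211,188,34)
cv2.imwrite
E
```

```text
holeL [523.52725331 206.85165235  34.        ] holeR [600.76857273 177.39333885  34.        ] hinge [497.81506795 184.34208524  40.        ] near [559.47705578 173.27131607   0.        ]
```

View pics/w18.png

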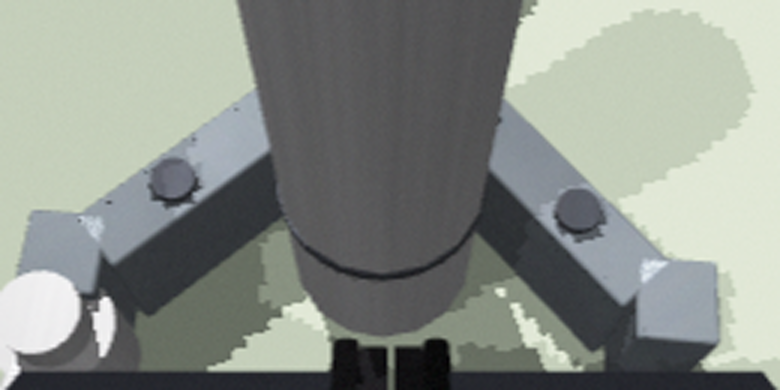

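```bash
python3 plan.py 547 149.5 10 70 38 5
```

```text
pos [550.4 146.5  51.4] fwd 74.2 tilt 38.0 F [ 0.5  0.1 -0.6] t 14.45 w 0.5
step rotvec [0.0116 0.0001 0.0083]
0 [ 6.77 -0.84  4.79]
1 [ 6.76 -0.85  4.8 ]
2 [ 6.76 -0.85  4.81]
3 [ 6.75 -0.85  4.82]
4 [ 6.74 -0.85  4.83]
```

```bash
python3 -m creep '[[[6.8,-0.8,4.8],[0.0116,0,0.0083],0],[[6.8,-0.8,4.8],[0.0116,0,0.0083],0],[[6.8,-0.8,4.8],[0.0116,0,0.0083],0],[[6.7,-0.8,4.8],[0.0116,0,0.0083],0],[[6.7,-0.8,4.8],[0.0116,0,0.0083],0]]'; python3 -m creep '[[[2,0,-2.5],[0,0,0],0],[[2.5,0,-3.2],[0,0,0],0],[[2.5,0,-3.2],[0,0,0],0],[[1.5,0,-2],[0,0,0],0],[[1,0,-1.2],[0,0,0],0]]'; python3 -m creep '[[[0.6,0,-0.8],[0,0,0],0],[[0.6,0,-0.8],[0,0,0],0],[[0.6,0,-0.8],[0,0,0],0],[[0.6,0,-0.8],[0,0,0],0],[[0,0,0],[0,0,0],0]]'
```

```text
time: 14.95
position: [545.3, 149.7, 7.1]
tcp_rot: [0.736, 0.516, -0.361, 0.25]
force: [-0.7, -0.0, 0.4]
width: 0.5
time: 15.45
position: [551.6, 164.3, 8.8]
tcp_rot: [0.736, 0.516, -0.36, 0.251]
force: [-0.6, 0.2, -0.5]
width: 0.5
time: 15.95
position: [552.5, 166.5, 8.4]
tcp_rot: [0.736, 0.515, -0.361, 0.251]
force: [-6.3, -9.5, 5.9]
width: 0.5
```

```bash
python3 -m creep '[[[0.6,0,-0.8],[0,0,0],0],[[0.6,0,-0.8],[0,0,0],0],[[0.3,0,-0.4],[0,0,0],0],[[0,0,0],[0,0,0],0],[[0,0,0],[0,0,0],0]]'; python3 plan.py 547 149.5 10 70 38 5; python3 - <<'E'
from h import *
from plant import vision,monitor
s=vision.camera("scene")["frame"];cv2.imwrite("pics/s19.png",cv2.resize(s[80:280,170:400],(780,590),interpolation=cv2.INTER_CUBIC)[:,:,::-1])
E
```

```text
time: 16.45
position: [552.8, 167.1, 8.2]
tcp_rot: [0.735, 0.515, -0.362, 0.252]
force: [-15.7, -22.4, 14.4]
width: 0.3
pos [552.8 167.1   8.2] fwd 69.9 tilt 37.7 F [-15.7 -22.4  14.4] t 16.45 w 0.3
step rotvec [-0.0003  0.001   0.0003]
0 [-2.55  0.11  2.71]
1 [-2.55  0.11  2.71]
2 [-2.55  0.11  2.71]
3 [-2.56  0.11  2.71]
4 [-2.56  0.11  2.7 ]
```

View pics/s19.png

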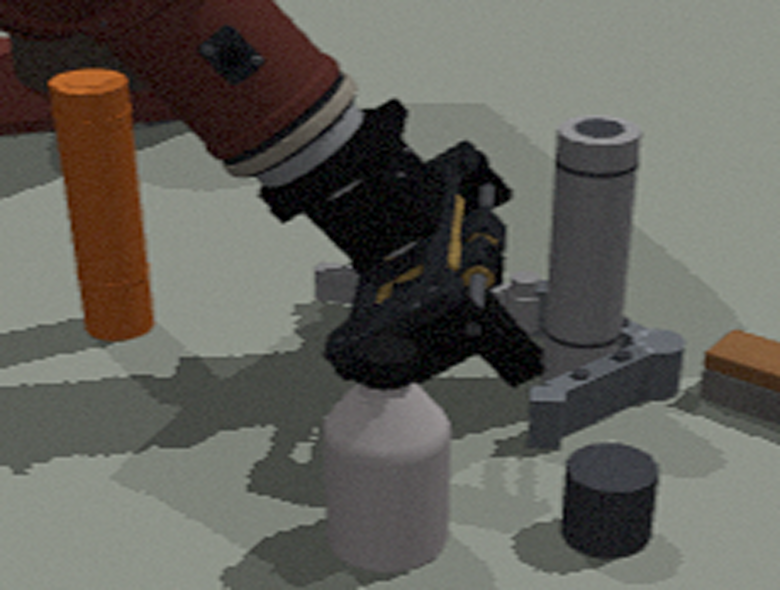

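The measured column position averages about (-2, -3) mm in the nest frame. That fits touching only the right-hand wall, jammed there by friction. I'll back off, cradle it again and push it along that wall into the left one.

```bash
python3 -m creep '[[[-1.5,0,2],[0,0,0],0],[[-2.5,0,3.2],[0,0,0],0],[[-2.8,0,3.5],[0,0,0],10],[[-2.8,0,3.5],[0,0,0],30],[[0,0,0],[0,0,0],30]]'; python3 plan.py 558.5 159 10 80 38 5
```

```text
time: 17.0
position: [548.1, 155.2, 8.6]
tcp_rot: [0.736, 0.516, -0.36, 0.25]
force: [-0.1, 0.3, -0.2]
width: 17.0
pos [548.1 155.2   8.6] fwd 69.8 tilt 37.9 F [-0.1  0.3 -0.2] t 17.0 w 17.0
step rotvec [-0.0281  0.0001 -0.021 ]
0 [ 0.66  1.69 -1.31]
1 [ 0.62  1.74 -1.26]
2 [ 0.59  1.79 -1.21]
3 [ 0.55  1.83 -1.16]
4 [ 0.51  1.87 -1.11]
```

```bash
python3 -m creep '[[[0,1.7,0],[-0.028,0,-0.021],30],[[0,1.7,0],[-0.028,0,-0.021],30],[[0,1.8,0],[-0.028,0,-0.021],30],[[0,1.8,0],[-0.028,0,-0.021],30],[[0,1.8,0],[-0.028,0,-0.021],30]]'; python3 plan.py 560.5 169 10 80 38 5;  python3 - <<'E'
from h import *
from plant import vision,monitor
w=vision.camera("wrist");cv2.imwrite("pics/w20.png",w["frame"][:,:,::-1])
E
```

```text
time: 17.5
position: [557.0, 153.0, 8.6]
tcp_rot: [0.688, 0.579, -0.336, 0.282]
force: [-0.2, 0.7, -0.3]
width: 30.0
pos [557.  153.    8.6] fwd 80.2 tilt 38.0 F [-0.2  0.7 -0.3] t 17.5 w 30.0
step rotvec [0.0005 0.0001 0.0003]
0 [ 1.8   0.14 -2.75]
1 [ 1.8   0.14 -2.75]
2 [ 1.8   0.14 -2.75]
3 [ 1.8   0.14 -2.75]
4 [ 1.8   0.14 -2.75]
```

View pics/w20.png

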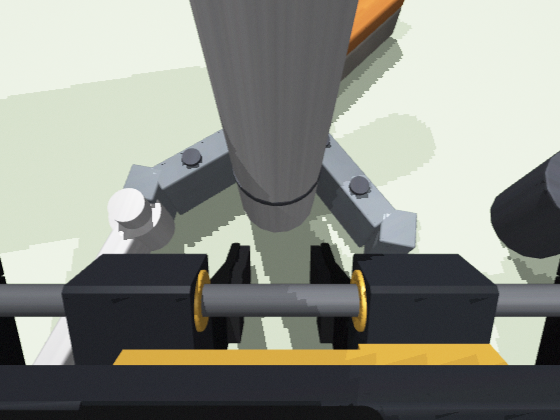

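```bash
python3 -m creep '[[[1.9,0.1,-2.6],[0,0,0],30],[[1.9,0.1,-2.6],[0,0,0],30],[[1.9,0.1,-2.6],[0,0,0],30],[[1.7,0.1,-2.3],[0,0,0],30],[[1.3,0.1,-1.8],[0,0,0],30]]'; python3 -m creep '[[[0.6,-0.5,-0.7],[0,0,0],30],[[0.6,-0.5,-0.7],[0,0,0],30],[[0.6,-0.5,-0.7],[0,0,0],30],[[0.6,-0.5,-0.7],[0,0,0],30],[[0,0,0],[0,0,0],30]]'; python3 -m creep '[[[0.4,-0.6,-0.5],[0,0,0],30],[[0.4,-0.6,-0.5],[0,0,0],30],[[0.4,-0.6,-0.5],[0,0,0],30],[[0.4,-0.6,-0.5],[0,0,0],30],[[0,0,0],[0,0,0],30]]'
```

```text
time: 18.05
position: [559.5, 167.9, 9.2]
tcp_rot: [0.688, 0.578, -0.336, 0.282]
force: [-0.9, -0.2, 0.2]
width: 30.0
time: 18.55
position: [558.4, 171.4, 9.0]
tcp_rot: [0.688, 0.577, -0.336, 0.282]
force: [-0.3, -0.7, 0.9]
width: 29.8
time: 19.05
position: [557.0, 174.1, 9.1]
tcp_rot: [0.689, 0.577, -0.336, 0.282]
force: [1.0, -2.6, -1.3]
width: 29.7
```

```bash
python3 -m creep '[[[0.5,-0.4,-0.7],[0,0,0],30],[[0.5,-0.4,-0.7],[0,0,0],30],[[0.5,-0.4,-0.7],[0,0,0],30],[[0.5,-0.4,-0.7],[0,0,0],30],[[0,0,0],[0,0,0],30]]'; python3 plan.py 560.5 169 10 80 38 5 | head -1;  python3 - <<'E'
from h import *
from plant import vision,monitor
w=vision.camera("wrist");s=vision.camera("scene")["frame"]
cv2.imwrite("pics/w21.png",cv2.hconcat([cv2.resize(w["frame"][60:340,80:480],(400,280)),cv2.resize(s[80:220,240:440],(400,280))])[:,:,::-1])
E
```

```text
time: 19.55
position: [557.2, 175.5, 9.0]
tcp_rot: [0.689, 0.576, -0.337, 0.284]
force: [1.2, -14.5, 1.2]
width: 30.2
pos [557.2 175.5   9. ] fwd 80.0 tilt 37.7 F [  1.2 -14.5   1.2] t 19.55 w 30.2
```

View pics/w21.png

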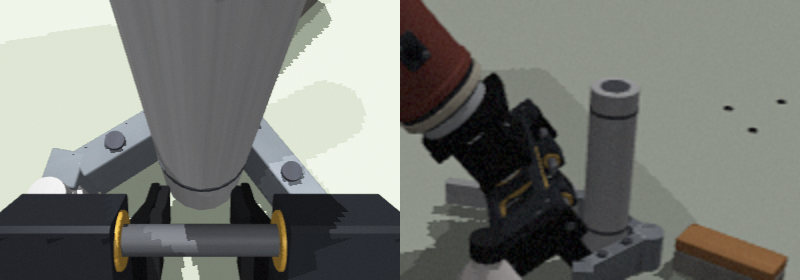

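```bash
for i in 1 2; do python3 -m creep '[[[0.1,0.4,-0.15],[0,0,0],30],[[0.1,0.4,-0.15],[0,0,0],30],[[0.1,0.4,-0.15],[0,0,0],30],[[0,0,0],[0,0,0],30],[[0,0,0],[0,0,0],30]]'; done
```

```text
time: 20.15
position: [557.9, 175.9, 8.9]
tcp_rot: [0.689, 0.576, -0.337, 0.284]
force: [-1.3, -14.4, 1.9]
width: 29.8
time: 20.65
position: [558.4, 176.1, 8.8]
tcp_rot: [0.688, 0.577, -0.337, 0.283]
force: [-3.5, -16.7, 4.6]
width: 30.3
```

```bash
for i in 1 2 3; do python3 -m creep '[[[0.1,0.4,-0.15],[0,0,0],30],[[0.1,0.4,-0.15],[0,0,0],30],[[0,0.2,0],[0,0,0],30],[[0,0,0],[0,0,0],30],[[0,0,0],[0,0,0],30]]'; done
```

```text
time: 21.15
position: [558.7, 176.3, 8.7]
tcp_rot: [0.688, 0.577, -0.337, 0.283]
force: [-7.0, -19.1, 7.0]
width: 30.5
time: 21.65
position: [558.9, 176.5, 8.5]
tcp_rot: [0.687, 0.578, -0.337, 0.283]
force: [-9.6, -20.6, 8.5]
width: 30.4
time: 22.15
position: [559.2, 176.6, 8.4]
tcp_rot: [0.687, 0.578, -0.338, 0.283]
force: [-13.5, -23.8, 11.7]
width: 30.2
```

```bash
python3 -m creep '[[[-0.6,-0.4,0.8],[0,0,0],30],[[-1,0,1.3],[0,0,0],30],[[-2.5,0,3.2],[0,0,0],30],[[-5,0,6.5],[0,0,0],30],[[-6,0,7.7],[0,0,0],30]]';python3 -m creep '[[[-2,0,2.6],[0,0,0],20],[[0,0,0],[0,0,0],0],[[-10,0,-7.5],[0,0,0],0],[[-14,0,-10.5],[0,0,0],0],[[-14,0,-10.5],[0,0,0],0]]'; python3 - <<'E'
from h import *
from plant import vision,monitor
o=monitor.get_obs();w=vision.camera("wrist");cv2.imwrite("pics/w22.png",cv2.resize(w["frame"][130:300,110:450],(780,390),interpolation=cv2.INTER_CUBIC)[:,:,::-1]);print(o["position"],o["force"])
s=vision.camera("scene")["frame"];cv2.imwrite("pics/s22.png",cv2.resize(s[80:280,170:400],(780,590),interpolation=cv2.INTER_CUBIC)[:,:,::-1])
t=vision.camera("top")["frame"];cv2.imwrite("pics/t22.png",cv2.resize(t[180:300,180:320],(700,600),interpolation=cv2.INTER_CUBIC)[:,:,::-1])
E
```

```text
time: 22.65
position: [556.1, 155.1, 9.1]
tcp_rot: [0.688, 0.578, -0.336, 0.282]
force: [0.7, -0.2, -0.1]
width: 30.0
time: 23.15
position: [555.7, 151.2, 57.8]
tcp_rot: [0.688, 0.578, -0.336, 0.282]
force: [0.6, -0.7, -0.3]
width: 2.5
[555.65259988 151.20408622  57.80627984] [ 0.55910747 -0.654343   -0.25232418]
```

View pics/w22.png

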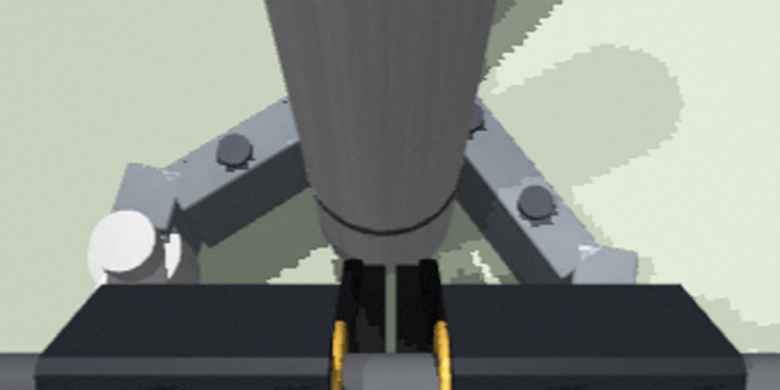

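View pics/t22.png

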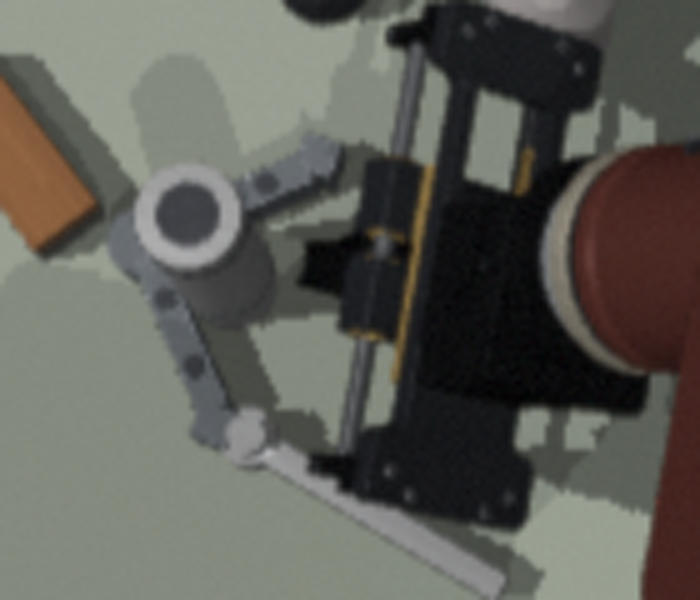

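View pics/s22.png

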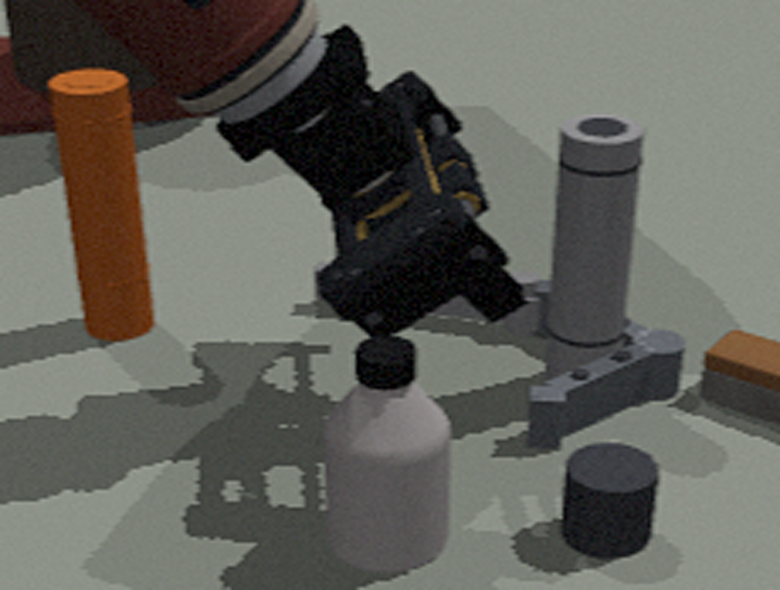

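```bash
python3 plan.py 490 135 100 75 25 5
```

```text
pos [557.1 150.8  58.4] fwd 80.2 tilt 37.9 F [-0.3  0.7  0.2] t 23.3 w 0.3
step rotvec [ 0.0153 -0.0452  0.0085]
0 [ -9.95 -12.63  -0.86]
1 [-10.08 -12.55  -0.21]
2 [-10.18 -12.46   0.44]
3 [-10.25 -12.36   1.09]
4 [-10.29 -12.25   1.74]
```

```bash
python3 -m creep '[[[-10,-12.6,-0.9],[0.0153,-0.045,0.0085],0],[[-10,-12.6,-0.2],[0.0153,-0.045,0.0085],0],[[-10.2,-12.5,0.4],[0.0153,-0.045,0.0085],0],[[-10.2,-12.4,1.1],[0.0153,-0.045,0.0085],0],[[-10.3,-12.3,1.7],[0.0153,-0.045,0.0085],0]]'; python3 plan.py 424 118 80 70 10 5
```

```text
time: 23.8
position: [487.5, 135.2, 97.9]
tcp_rot: [0.668, 0.514, -0.428, 0.326]
force: [0.3, 0.2, -0.1]
width: 0.3
pos [487.5 135.2  97.9] fwd 74.8 tilt 24.9 F [ 0.3  0.2 -0.1] t 23.8 w 0.3
step rotvec [ 0.0163 -0.0521  0.0062]
0 [  0.51 -11.36   7.54]
1 [  0.84 -11.24   7.69]
2 [  1.17 -11.12   7.82]
3 [  1.52 -11.     7.93]
4 [  1.86 -10.88   8.02]
```

```bash
python3 -m creep '[[[0.5,-11.3,7.5],[0.0163,-0.052,0.0062],0],[[0.8,-11.2,7.7],[0.0163,-0.052,0.0062],0],[[1.2,-11.1,7.8],[0.0163,-0.052,0.0062],0],[[1.5,-11,7.9],[0.0163,-0.052,0.0062],0],[[1.9,-10.9,8],[0.0163,-0.052,0.0062],0]]'; python3 plan.py 424 118 12 70 10 5; python3 - <<'E'
from h import *
from plant import vision,monitor
o=monitor.get_obs();w=vision.camera("wrist");cv2.imwrite("pics/w23.png",w["frame"][:,:,::-1])
t=vision.camera("top")["frame"];cv2.imwrite("pics/t23.png",cv2.resize(t[180:320,180:360],(771,600),interpolation=cv2.INTER_CUBIC)[:,:,::-1])
E
```

```text
time: 24.3
position: [424.3, 118.0, 79.7]
tcp_rot: [0.628, 0.439, -0.526, 0.369]
force: [-0.5, -0.2, -0.6]
width: 0.5
pos [424.3 118.   79.7] fwd 70.0 tilt 10.0 F [-0.5 -0.2 -0.6] t 24.3 w 0.5
step rotvec [-0.     -0.     -0.0001]
0 [13.33 -0.06  2.37]
1 [13.33 -0.06  2.37]
2 [13.33 -0.06  2.37]
3 [13.33 -0.06  2.37]
4 [13.33 -0.06  2.37]
```

View pics/w23.png

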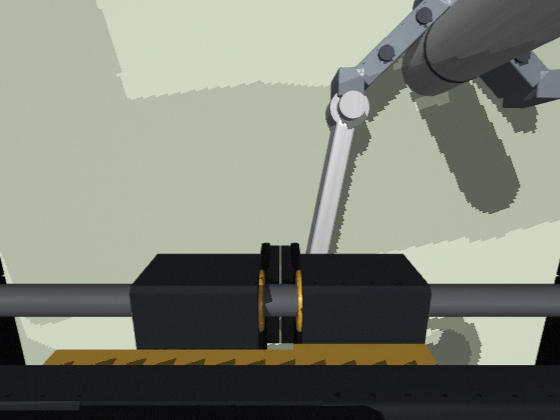

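View pics/t23.png

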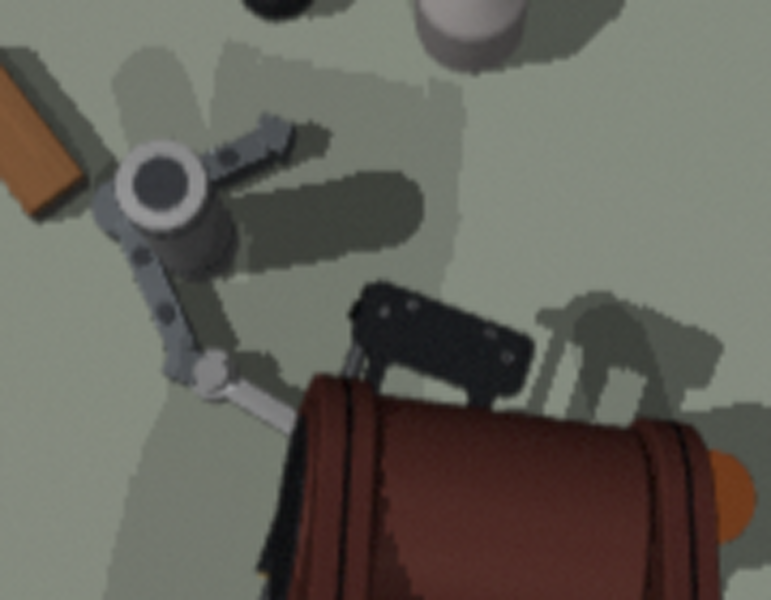

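```bash
python3 - <<'E'
from h import *
from plant import vision,monitor
o=monitor.get_obs();c=vision.camera("wrist");r=R.from_quat(o["tcp_rot"])
for p in ((306,253),(318,200),(334,125)):
    w=wray(c,o,*p,30);print(w.round(1),"tool",r.inv().apply(w-o["position"]).round(1))
print("hinge",wray(c,o,349,104,40), r.inv().apply(np.array([424,118,12])-o["position"]))
E
```

```text
[435.9 107.4  30. ] tool [47.4 15.8 15.1]
[454.4 137.   30. ] tool [ 53.3  23.1 -18.6]
[479.1 177.7  30. ] tool [ 61.5  32.5 -64.5]
hinge [489.51224424 185.46059037  40.        ] [66.15616646  0.97656184 12.36690291]
```

```bash
python3 -m creep '[[[0,-4,0],[0,0,0],0],[[0,-4,0],[0,0,0],0],[[20,0,3.5],[0,0,0],0],[[20,0,3.5],[0,0,0],0],[[20,0,3.5],[0,0,0],0]]';  python3 -m creep '[[[6,0,1],[0,0,0],0],[[0,0,0],[0,0,0],0],[[0,5,0],[0,0,0],0],[[0,5,0],[0,0,0],0],[[0,5,0],[0,0,0],0]]'; python3 plan.py 503 88 12 70 12 10
```

```text
time: 24.95
position: [418.4, 120.8, 19.1]
tcp_rot: [0.629, 0.439, -0.525, 0.368]
force: [-0.1, -0.1, 0.4]
width: 0.7
time: 25.45
position: [433.6, 115.7, 14.5]
tcp_rot: [0.629, 0.439, -0.525, 0.369]
force: [-1.5, 0.4, 0.4]
width: 0.3
pos [433.6 115.7  14.5] fwd 70.0 tilt 10.2 F [-1.5  0.4  0.4] t 25.45 w 0.3
step rotvec [ 0.0001  0.0032 -0.0003]
0 [0.23 7.46 0.27]
1 [0.23 7.46 0.27]
2 [0.22 7.46 0.27]
3 [0.22 7.46 0.27]
4 [0.22 7.46 0.27]
5 [0.22 7.46 0.27]
6 [0.21 7.46 0.27]
7 [0.21 7.46 0.27]
8 [0.21 7.46 0.27]
9 [0.2  7.46 0.27]
```

```bash
python3 -m creep '[[[0.2,7,0.3],[0,0.003,0],0],[[0.2,7,0.3],[0,0.003,0],0],[[0.2,7,0.3],[0,0.003,0],0],[[0.2,7,0.3],[0,0.003,0],0],[[0.2,7,0.3],[0,0.003,0],0]]';  python3 -m creep '[[[0.2,7,0.3],[0,0.003,0],0],[[0.2,7,0.3],[0,0.003,0],0],[[0.2,7,0.3],[0,0.003,0],0],[[0.2,7,0.3],[0,0.003,0],0],[[0.2,5,0.3],[0,0.003,0],0]]'; python3 plan.py 530 107 12 70 20 5;python3 - <<'E'
from h import *
from plant import vision,monitor
o=monitor.get_obs();w=vision.camera("wrist");s=vision.camera("scene")["frame"]
cv2.imwrite("pics/w24.png",cv2.hconcat([cv2.resize(w["frame"],(400,300)),cv2.resize(s[60:285,140:440],(400,300))])[:,:,::-1])
E
```

```text
time: 25.95
position: [465.0, 102.6, 12.1]
tcp_rot: [0.632, 0.443, -0.521, 0.365]
force: [-0.7, 1.7, -0.3]
width: 0.4
time: 26.45
position: [495.9, 89.9, 11.0]
tcp_rot: [0.636, 0.445, -0.516, 0.362]
force: [-0.4, 1.1, -0.0]
width: 0.4
pos [495.9  89.9  11. ] fwd 70.0 tilt 11.9 F [-0.4  1.1 -0. ] t 26.45 w 0.4
step rotvec [ 0.0001  0.0284 -0.0003]
0 [ 0.95  5.25 -5.47]
1 [ 1.11  5.25 -5.44]
2 [ 1.26  5.25 -5.41]
3 [ 1.41  5.24 -5.37]
4 [ 1.56  5.24 -5.33]
```

View pics/w24.png

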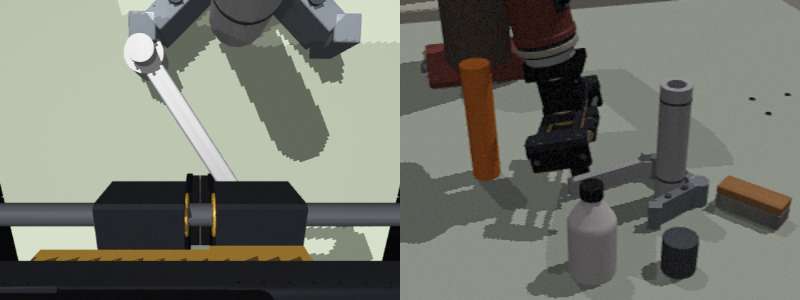

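```bash
python3 -m creep '[[[1,5.2,-5.4],[0,0.028,0],0],[[1.1,5.2,-5.4],[0,0.028,0],0],[[1.3,5.2,-5.4],[0,0.028,0],0],[[1.4,5.2,-5.4],[0,0.028,0],0],[[1.6,5.2,-5.3],[0,0.028,0],0]]'; python3 plan.py 544 130 11 70 32 5;python3 - <<'E'
from h import *
from plant import vision,monitor
o=monitor.get_obs();w=vision.camera("wrist");s=vision.camera("scene")["frame"]
cv2.imwrite("pics/w25.png",cv2.hconcat([cv2.resize(w["frame"],(400,300)),cv2.resize(s[60:285,140:440],(400,300))])[:,:,::-1])
E
```

```text
time: 27.05
position: [528.9, 107.3, 11.6]
tcp_rot: [0.671, 0.47, -0.47, 0.33]
force: [-1.4, -1.1, -1.5]
width: 0.7
pos [528.9 107.3  11.6] fwd 70.0 tilt 19.9 F [-1.4 -1.1 -1.5] t 27.05 w 0.7
step rotvec [ 0.0002  0.0422 -0.0001]
0 [ 1.92  1.29 -4.93]
1 [ 2.13  1.29 -4.84]
2 [ 2.33  1.29 -4.75]
3 [ 2.53  1.29 -4.65]
4 [ 2.72  1.28 -4.54]
```

View pics/w25.png

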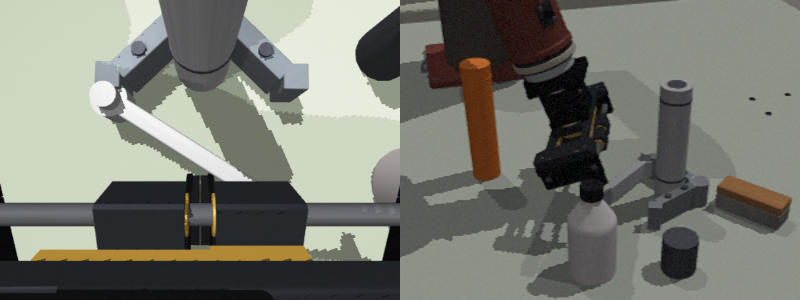

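```bash
python3 -m creep '[[[1.9,1.3,-4.9],[0,0.042,0],0],[[2.1,1.3,-4.8],[0,0.042,0],0],[[2.3,1.3,-4.7],[0,0.042,0],0],[[2.5,1.3,-4.6],[0,0.042,0],0],[[2.7,1.3,-4.5],[0,0.042,0],0]]'; python3 plan.py 549 143 11 70 33 5;python3 - <<'E'
from h import *
from plant import vision,monitor
o=monitor.get_obs();w=vision.camera("wrist");s=vision.camera("top")["frame"]
cv2.imwrite("pics/w26.png",cv2.hconcat([cv2.resize(w["frame"],(400,300)),cv2.resize(s[140:275,180:360],(400,300))])[:,:,::-1])
E
```

```text
time: 27.65
position: [544.6, 129.3, 11.5]
tcp_rot: [0.717, 0.501, -0.397, 0.279]
force: [-0.2, -1.6, -1.3]
width: 0.5
pos [544.6 129.3  11.5] fwd 70.1 tilt 31.9 F [-0.2 -1.6 -1.3] t 27.65 w 0.5
step rotvec [ 0.0003  0.0038 -0.0005]
0 [ 1.6  -0.12 -2.39]
1 [ 1.61 -0.12 -2.39]
2 [ 1.62 -0.12 -2.38]
3 [ 1.62 -0.12 -2.37]
4 [ 1.63 -0.12 -2.37]
```

View pics/w26.png

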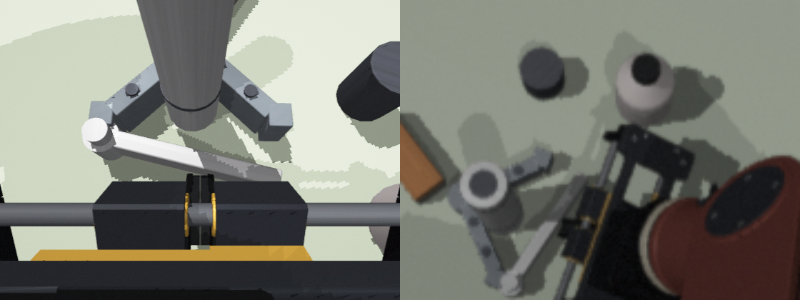

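```bash
python3 -m creep '[[[1.6,0,-2.4],[0,0.004,0],0],[[1.6,0,-2.4],[0,0.004,0],0],[[1.6,0,-2.4],[0,0.004,0],0],[[1.1,0,-1.6],[0,0.004,0],0],[[1.1,0,-1.6],[0,0.004,0],0]]'; python3 -m creep '[[[0.8,0,-1.2],[0,0,0],0],[[0.8,0,-1.2],[0,0,0],0],[[0.6,0,-0.8],[0,0,0],0],[[0.6,0,-0.8],[0,0,0],0],[[0,0,0],[0,0,0],0]]'; python3 plan.py 549 143 11 70 33 5 | head -1;python3 - <<'E'
from h import *
from plant import vision,monitor
o=monitor.get_obs();w=vision.camera("wrist");s=vision.camera("top")["frame"]
cv2.imwrite("pics/w27.png",cv2.hconcat([cv2.resize(w["frame"],(400,300)),cv2.resize(s[140:275,180:360],(400,300))])[:,:,::-1])
E
```

```text
time: 28.25
position: [548.7, 141.8, 11.1]
tcp_rot: [0.72, 0.504, -0.39, 0.274]
force: [-0.5, -1.6, 0.1]
width: 0.4
time: 28.75
position: [550.1, 146.1, 10.7]
tcp_rot: [0.72, 0.504, -0.39, 0.274]
force: [1.0, -2.3, 0.0]
width: 0.6
pos [550.1 146.1  10.7] fwd 70.1 tilt 33.1 F [ 1.  -2.3  0. ] t 28.75 w 0.6
```

View pics/w27.png

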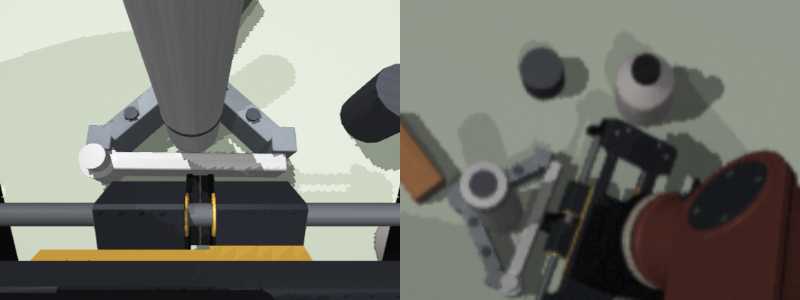

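```bash
for i in 1 2 ; do python3 -m creep '[[[0.4,0,-0.6],[0,0,0],0],[[0.4,0,-0.6],[0,0,0],0],[[0.3,0,-0.4],[0,0,0],0],[[0,0,0],[0,0,0],0],[[0,0,0],[0,0,0],0]]'; done
```

```text
time: 29.35
position: [550.5, 146.8, 10.5]
tcp_rot: [0.72, 0.504, -0.391, 0.274]
force: [-4.2, -9.4, 4.2]
width: 0.1
time: 29.85
position: [550.8, 147.3, 10.3]
tcp_rot: [0.719, 0.504, -0.391, 0.275]
force: [-11.0, -18.8, 11.8]
width: 0.4
```

```bash
python3 -m creep '[[[-1,0,1.5],[0,0,0],0],[[-3,0,4.5],[0,0,0],0],[[-6,0,9],[0,0,0],0],[[-5,0,7.5],[0,0,0],0],[[0,0,0],[0,0,0],0]]'; python3 -m creep '[[[-12,0,-8],[0,0,0],0],[[-20,0,-13],[0,0,0],0],[[-20,0,-13],[0,0,0],0],[[-20,0,-10],[0,0,0],0],[[-10,0,-5],[0,0,0],0]]';python3 - <<'E'
from h import *
from plant import vision,monitor
o=monitor.get_obs();w=vision.camera("wrist");print(o["position"],o["force"],o["time"])
s=vision.camera("top")["frame"]
cv2.imwrite("pics/w28.png",w["frame"][:,:,::-1]);cv2.imwrite("pics/t28.png",cv2.resize(s[140:305,160:380],(800,600),interpolation=cv2.INTER_CUBIC)[:,:,::-1])
E
```

```text
time: 30.35
position: [541.7, 123.5, 10.7]
tcp_rot: [0.72, 0.504, -0.391, 0.273]
force: [0.4, -0.6, -0.0]
width: 0.3
time: 30.85
position: [541.8, 120.7, 108.4]
tcp_rot: [0.721, 0.504, -0.389, 0.275]
force: [0.3, 0.3, 0.6]
width: 0.2
[541.78013957 120.73267646 108.40728331] [0.28902428 0.31531311 0.63740666] 30.85
```

View pics/w28.png

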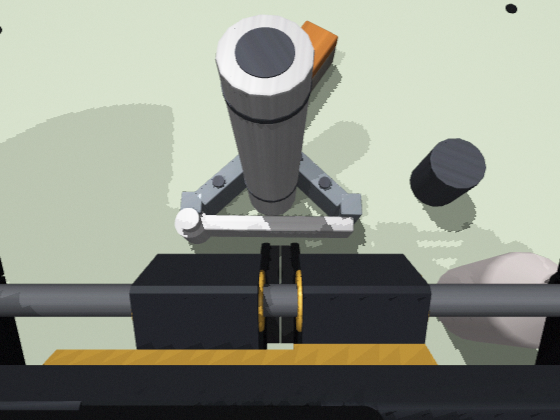

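View pics/t28.png

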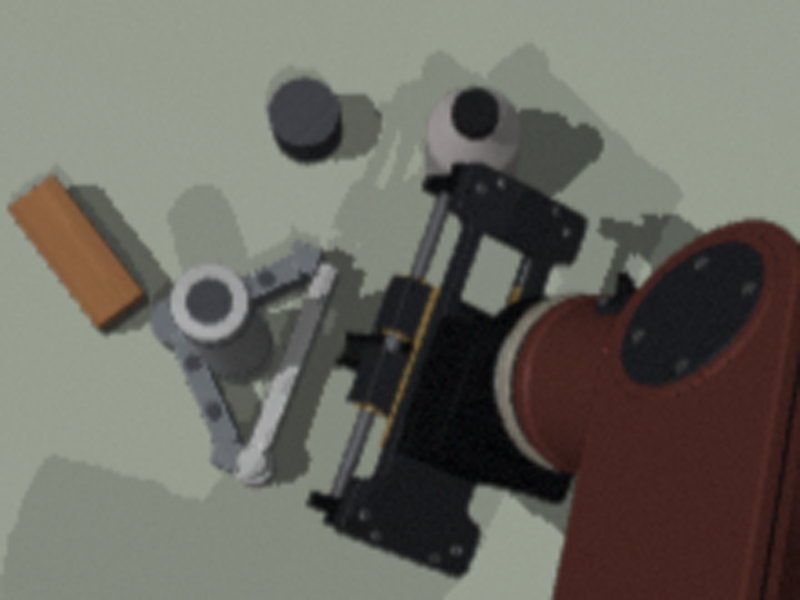

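```bash
python3 -m creep '[[[-25,0,-16],[0,0,0],0],[[-25,0,-16],[0,0,0],0],[[-20,0,4],[0,0,0],0],[[-20,0,10],[0,0,0],0],[[0,0,0],[0,0,0],0]]'; python3 - <<'E'
from h import *
from plant import vision,monitor
o=monitor.get_obs();w=vision.camera("wrist");t=vision.camera("top");s=vision.camera("scene")
cv2.imwrite("pics/t29.png",cv2.resize(t["frame"][180:290,190:300],(600,600),interpolation=cv2.INTER_CUBIC)[:,:,::-1])
cv2.imwrite("pics/s29.png",cv2.resize(s["frame"][80:260,170:440],(800,533),interpolation=cv2.INTER_CUBIC)[:,:,::-1])
cv2.imwrite("pics/w29.png",w["frame"][:,:,::-1])
E
```

```text
time: 31.45
position: [529.5, 87.7, 191.9]
tcp_rot: [0.721, 0.503, -0.39, 0.274]
force: [0.3, 0.3, 0.1]
width: 0.6
```

View pics/t29.png

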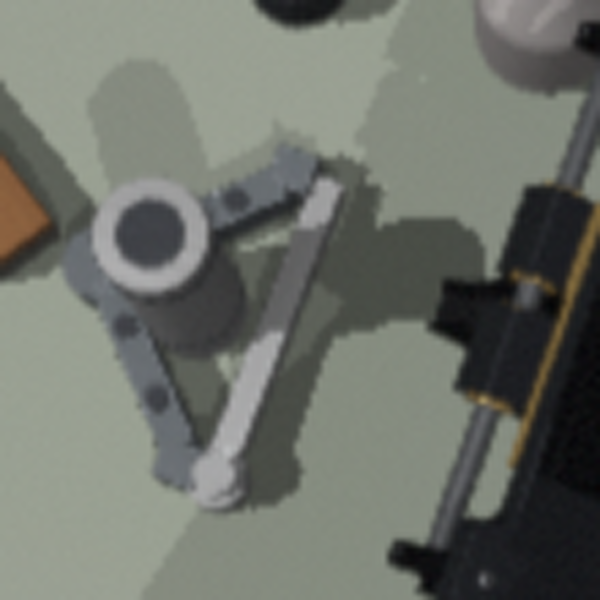

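View pics/s29.png

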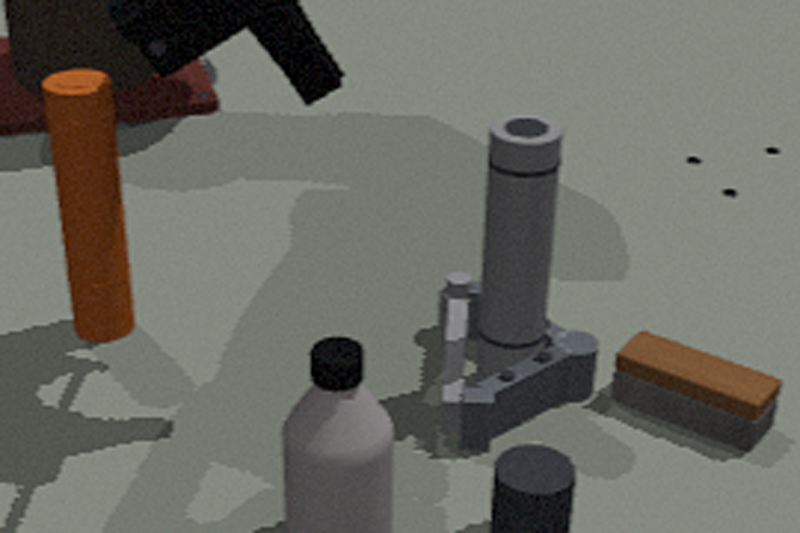

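View pics/w29.png

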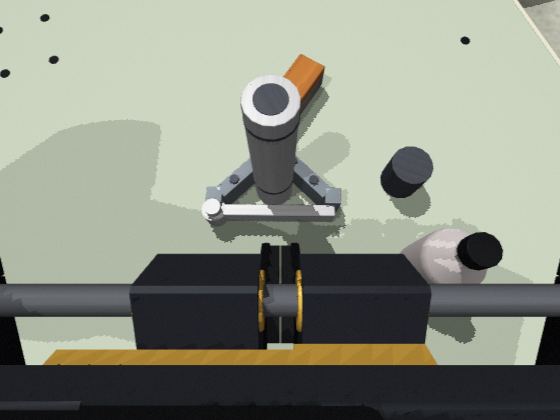

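```bash
python3 - <<'E'
from h import *
from plant import vision
t=vision.camera("top");s=vision.camera("scene")
T=lambda u,v,z: ray(t,u/5.4545+190-.4,v/5.4545+180-.4,z)[:2]
S=lambda u,v,z: ray(s,u/2.963+170-.33,v/2.961+80-.33,z)[:2]
for n,col,hi,lo,hin,en in (("top",T(151,234,170),T(235,200,34),T(157,400,34),T(217,472,40),T(330,185,30)),("scene",S(526,127,170),S(507,375,34),None,S(458,279,40),None)):
    print(n,"col",col.round(1),"bias-corr vs start: ", "holeR",hi.round(1), "holeL",lo, "hinge",hin.round(1),"end",en)
# bottom of column in scene: centre of base approx
for p in ((512,365),): print(S(*p,0))
# others vs start
print("bottle cap",S(337,352,120),"orange",S(77,81,170),"slug",S(535,462,45),"st",S(645,340,34))
E
```

```text
top col [561.5 191.5] bias-corr vs start:  holeR [599.  175.3] holeL [522.28693145 203.97393129] hinge [494.4 180.5] end [605.28645955 139.05002887]
scene col [562.6 192.9] bias-corr vs start:  holeR [599.2 176.8] holeL None hinge [497.5 181.9] end None
[542.69629945 203.58822412]
bottle cap [678.19791206  55.85519605] orange [431.23527254 -35.97161501] slug [692.97628249 156.08666019] st [585.84116636 269.1738381 ]
```

```bash
python3 - <<'E'
from h import *
from plant import vision
a=cv2.imread("pics/scene0.png");b=vision.camera("scene")["frame"][:,:,::-1].copy()
def c(img,f,roi):
    y0,y1,x0,x1=roi;h=cv2.cvtColor(img[y0:y1,x0:x1],cv2.COLOR_BGR2HSV);m=f(h);M=cv2.moments(m.astype(np.uint8),True);return round(M["m10"]/M["m00"]+x0,1),round(M["m01"]/M["m00"]+y0,1),int(m.sum())
orange=lambda h:(h[...,0]<12)&(h[...,1]>200)&(h[...,2]>90)
dark=lambda h:h[...,2]<60
wood=lambda h:(h[...,0]<18)&(h[...,1]>120)
for n,f,r in (("orange",orange,(95,205,180,215)),("cap",dark,(190,214,270,300)),("slug",dark,(230,270,332,368)),("stone",wood,(190,232,372,438))): print(n,c(a,f,r),c(b,f,r))
E
```

```text
orange (206.2, 147.8, 20) (210.6, 172.0, 40)
cap (283.2, 202.5, 287) (283.1, 202.6, 281)
slug (348.4, 252.6, 731) (348.3, 254.4, 645)
stone (405.4, 206.2, 794) (405.2, 206.1, 790)
```

```bash
python3 - <<'E'
from h import *
from plant import vision
a=cv2.imread("pics/scene0.png");b=vision.camera("scene")["frame"][:,:,::-1].copy()
for img in (a,b):
    r=img[95:205,175:215].astype(int);m=(r[...,2]-r[...,0]>50)
    r2=img[225:275,325:375].astype(int);g=r2.sum(2)<170
    for q in (m,g):
        ys,xs=np.nonzero(q);print(xs.min(),xs.max(),ys.min(),ys.max(),xs.mean().round(1),ys.mean().round(1),end=" | ")
    print()
E
```

```text
1 37 8 100 24.2 51.3 | 0 38 0 44 22.0 24.6 | 
9 39 8 99 25.0 52.6 | 0 38 0 44 21.4 26.3 |
```

Same extents, so nothing else has moved and the arm is clear of everything. I'll hand in.

```bash
python3 -c "
from plant import workorder,monitor
print(monitor.get_obs()['time']);print(workorder.sign_off())"
```

```text
31.8
the job is handed in; nothing more can be done
None
```

The column stands in the vee against both faces and the keeper bar is shut behind it. I handed the job in at 31.8 s.

- **Column:** I slid the grey ringed column between the orange lookalike and the bottle, pushing with the fingertips about 10 mm above the bed. The first push left it against one wall only: it measured about 3 mm off, jammed by friction. I re-seated it by sliding it along the walls until it met both. The top view then put it within about 1 mm of the seat, standing upright. That is inside the camera calibration error of about 2 mm, so the two-face contact rests on the measured position together with the wall force while seating it.
- **Keeper:** I swung it round with closed fingers until it met its stop. The force rose to about 22 N sideways. Its measured direction is -20.5°, the same as the shut direction worked out from the nest.
- **Left alone:** The bottle cap and the stone are at the same pixels as at the start. The slug's dark-mask centre differs by about 2 px and the orange mask by about 1 px. Both outlines agree to within 1 px except the orange one's left edge, so I put this down to shadows.
- **Forces:** The largest wrist force I read was about 31 N, in the push that tested the jam. The arm ended raised and touching nothing.

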